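Load a foil roll on the unwind stand with its shaft

ROBOT

A 6-joint arm with a two-finger parallel gripper is mounted at the origin on the work surface. World frame = base frame: x ahead of the robot, y to its left, z up, the work surface at z = 0. Lengths are in mm, angles in rad, forces in N, time in s.
With the tool pointing down it reaches from about 375 to 975 mm from the base axis. Payload 3.8 kg.
Tool frame: the origin (TCP) lies at the very end of the fingers, on their centre line; the grasp point (between the pads) lies 19 mm behind it; z points along the fingers, y is the direction in which the jaws open and shut (so a half turn about z gives the same grasp; the last joint's range is limited). The gripper opens to 88 mm and grips with 3 to 60 N. Pads are 18 mm wide; open, the fingers measure 123 mm over their backs; the gripper's body (75 mm by 187 mm) begins 45 mm behind the grasp point.
Start: joints at [1.118, 0.264, 1.604, -0, 1.274, -0.037], TCP at [272.644, 617.481, 238.706] pointing down, gripper open.
Joint ranges: [-2.63, 2.63], [-0.94, 2.18], [0.31, 2.57], [-1.31, 4.45], [0, 2.66], [-2.55, 2.55]. Speed limits (rad/s): [2.57, 2.57, 3.14, 3.14, 3.14, 3.14].

INTERFACE

Orientations are given as a unit quaternion [w, x, y, z].
In Python, from rig import r, planner, cams gives the robot as it stands. The module is installed in compiled form; this text tells all that it offers. Calls block until the motion is done:
- r.goto(position, orientation): joint-space move of the TCP to a pose.
- r.move_l(position, attitude=None, feed=150, f_stop=None): straight line of the TCP; attitude=None keeps the orientation; feed is the mean speed in mm/s. With f_stop (N) it stops when the force on the tool has changed by that much, and returns True; else False.
- r.move_joints(angles): joint-space move.
- r.open_gripper() and r.close(grasp_force=None): open the fingers fully, or close them until they stop; grasp_force is the grip in N (None keeps the last).
- r.hold(seconds).
- planner.ik(position, orientation): joint angles nearest the present ones, or None.
- cams.read_camera(name): name is "scene" or "top" or "wrist"; returns a dict with "frame" (420x560x3 uint8, red, green, blue), "K" (3x3 intrinsics, pixels), "k1" (the pictures are not rectified: a ray, as slopes to the right and down, at radius r is drawn at 1 + k1 r^2 times it, then the intrinsics apply), "extrinsics" (4x4, takes a point from world to camera coordinates). Camera axes: x right, y down, z forward; pixel columns grow to the right and rows downward; lengths in mm; the calibration is good to about 2 mm. A picture is of the moment at which its call begins. There is no depth.
A pose or a line that the arm cannot do raises r.IKError and nothing moves.
- r.sign_off(): hands the job in, once; it reports no verdict.
Readings, each from a call of its own:
- r.current_time_s(): time.
- r.current_joints(): joint angles.
- r.current_qd(): joint speeds.
- r.current_effort(): joint torques, N m.
- r.current_ee_pos(): TCP position.
- r.current_ee_rot(): TCP orientation.
- r.current_force(): force on the tool from outside, world axes, zero at the start.
- r.current_moment(): the same for the moment, N m.
- r.current_gripper_width(): finger opening in mm.
Only numpy, scipy, OpenCV 4.12 (cv2) and the standard library are available. Lean on these libraries where they do the work, as an engineer would, in place of code of your own. Each camera call takes 0.05 s, during which the arm holds its last target.

TASK

Load the gold foil roll onto the unwind stand: take the empty shaft out of the stand by its red handle, push it through the core of the gold roll lying in the sloping rack, past the core springs, until the roll sits fully home against the shaft's flange, then carry the roll on the shaft to the stand and lay the shaft back down in both slots, handle on the same side as before. Never touch the foil roll with the gripper or arm, push it home gently so that its core is not crushed against the rack, do not drop the loaded shaft into the stand, and leave the other rolls and the things on the bench where they are.

Things in the scene. Friction and masses are not known exactly. Their poses are not given: they have to be found in the camera images.
- shaft: Loading shaft, aluminium, 206 mm long, 0.16 kg. Origin: middle of its red handle, on the axis; own x runs along the axis to the tip, z up at the start. Handle: flat-sided block, x -35 to 35, 18 mm wide (y), 28 high (z); grip it across the 18. Then 16 mm diameter near journal to x 60, 42 mm flange x 60 to 70, 20 mm body to x 134, 16 mm far journal x 137 to 161, nose tapering to 6 mm at x 171.
- shaft_flange (a point): Centre of the flange's face (shaft x 70). A roll is fully home when its end meets this face; its centre is then at shaft x 100. Just past the flange two bowed core springs stand out 3 mm left and right of the body, shaft x 78 to 106, highest at 90 to 94: the core is pushed over them with about 4 to 10 N, then stops hard at the flange (over 30 N crushes the core); they hold it there.
- shaft_near (a point): Point on the shaft's axis in the middle of the near journal (shaft x 47): the part that lies in the stand's cheek next to the handle.
- shaft_far (a point): Point on the shaft's axis on the far journal near the tip (shaft x 150): the part that lies in the far cheek.
- gold_roll: The roll to load: gold foil roll, cylinder 85 mm diameter, 60 long, 0.22 kg, plain through bore of 23 mm diameter; origin at its centre, own x along the bore, pointing down the slope. Starts in one of the rack's three lanes, 2 to 20 mm uphill of the stop bar, held by friction; 1 to 3 N slide it down to the bar.
- silver_roll: Bystander: silver foil roll, cylinder 85 mm diameter, 60 long, 0.22 kg, plain through bore of 23 mm diameter; origin at its centre, own x along the bore, pointing down the slope. 
- blue_roll: Bystander: blue foil roll, cylinder 85 mm diameter, 60 long, 0.22 kg, plain through bore of 23 mm diameter; origin at its centre, own x along the bore, pointing down the slope. 
- roll_rack: Green rack, 125 x 298 mm, fixed; origin on the bench under its middle. Floor slopes down 20 degrees along own +x; lanes at y -92, 0, 92 mm. A lying roll's bore axis passes 76 mm above the origin (at its lane's y) and slopes with the floor. A stop bar, 28 mm high above the floor, backs the rolls at the low end; it is clamped in a different place each time. Upper end open; the shaft's tip passes 9 mm over the bar.
- unwind_stand: Grey foil unwind stand, base 150 x 150 mm, fixed; origin on the bench under its middle. Two cheeks 10 mm thick, 133 high, at own x -51.5 (handle side) and 51.5 (tip side), each with an open slot at y 0, 19 mm wide (36 at the mouth), floor 104 mm up. Laid in both, the shaft is level along own x, axis 112 mm up, handle's middle at x -98.5 (+/- 7 mm play).
- stamp_die: Bystander: brass stamping die on an aluminium plate, 75 x 55 x 22 mm; origin under its middle.
- screwdriver: Bystander: screwdriver lying on the bench.
- cleaner: Bystander: white bottle with red cap, 170 mm high, 68 mm diameter; origin under its middle.
- tape_roll: Bystander: roll of brown packing tape lying flat, 104 mm diameter, 48 mm high; origin under its middle.
- brush: Bystander: flat brush lying on the bench.
- mug: Bystander: blue mug, 95 mm high, 80 mm diameter; origin under its middle.

How it is judged (in metres and radians):
On the way, in this order (a step that is already met when the one before it is completed fails the run):
1. the gold roll is fully home on the shaft, against the flange (x of gold_roll in the frame of shaft between 0.097 and 0.103 m and y of gold_roll in the frame of shaft between -0.004 and 0.004 m and z of gold_roll in the frame of shaft between -0.004 and 0.004 m and angle between the x axis of gold_roll and the x axis of shaft, either way round below 0.1 rad), for 0.2 s.
2. the gold roll is carried clear of the rack on the shaft (all of step 1 and contact force between gold_roll and roll_rack below 0.05 N and horizontal distance between gold_roll and roll_rack above 0.15 m), for 0.1 s.
At the end, for the whole second after the job is handed in: The shaft lies in both slots (journal points within 3 mm across and in height, 9 mm along), handle at the stand's own -x side; the gold roll is on it in line, at rest, its centre 100 +/- 3 mm from the handle's middle, i.e. home on the flange (all of step 1 and x of shaft_near in the frame of unwind_stand between -0.0605 and -0.0425 m and y of shaft_near in the frame of unwind_stand between -0.003 and 0.003 m and z of shaft_near in the frame of unwind_stand between 0.109 and 0.115 m and x of shaft_far in the frame of unwind_stand between 0.0425 and 0.0605 m and y of shaft_far in the frame of unwind_stand between -0.003 and 0.003 m and z of shaft_far in the frame of unwind_stand between 0.109 and 0.115 m and linear speed of gold_roll below 0.02 m/s); the robot touches nothing.
It fails at once if the gripper or arm touches the gold roll (contact force between any of the fingers, the arm and gold_roll above 0.3 N).
It fails at once if the gold roll is crushed against the rack with more than 30 N (contact force between gold_roll and roll_rack above 30 N).
It fails at once if the loaded shaft is dropped into the stand (the roll comes down between the cheeks faster than 0.4 m/s) (horizontal distance between gold_roll and unwind_stand below 0.04 m and height (world z) of gold_roll below 0.14 m and linear speed of gold_roll above 0.4 m/s).
It fails at once if another roll or a bystander is moved more than 15 mm (distance of any of silver_roll, blue_roll, stamp_die, screwdriver, cleaner, tape_roll, brush, mug from where it was at the start of the episode above 0.015 m).
It also fails if it takes over 53 s, if anything falls off the work surface, if the arm or the gripper's body presses on something with over 40 N, if the wrist force passes 120 N, or if a joint passes its speed limit or range.

## Working session

There is one attempt and no reset: what is moved stays moved. The work goes in short steps, each a Python script; the robot and the scene stay as the last script left them, time stands still between calls to the robot, and variables do not carry over. Pictures are saved under pics/ and viewed, and the job is handed in when it is done.

```bash
mkdir -p pics; ls; python3 - <<'E'
from rig import r,planner,cams
import cv2,numpy as np
np.set_printoptions(suppress=True,precision=4)
print(r.current_time_s(), r.current_ee_rot())
for n in ["scene","top","wrist"]:
    c=cams.read_camera(n); cv2.imwrite(f"pics/a_{n}.png",c["frame"][:,:,::-1]); print(n,c["K"].tolist(),c["k1"]);print(c["extrinsics"])
E
```

```text
pics
0.0 [-0.0003  0.2064  0.9785 -0.001 ]
scene [[386.28249087657275, 0.0, 281.12217095682433], [0.0, 386.28249087657275, 207.82757863188309], [0.0, 0.0, 1.0]] -0.037926996378154186
[[  -0.5894    0.8077    0.0137  324.7526]
 [   0.6049    0.4526   -0.6552 -289.7483]
 [  -0.5354   -0.3778   -0.7554 1467.3908]
 [   0.        0.        0.        1.    ]]
top [[535.8456081228387, 0.0, 271.1658263136071], [0.0, 535.8456081228387, 211.725383995824], [0.0, 0.0, 1.0]] -0.008607908999772101
[[   0.0028   -1.       -0.0071   30.5041]
 [  -0.9976   -0.0023   -0.0697  542.5253]
 [   0.0697    0.0072   -0.9975 1525.6092]
 [   0.        0.        0.        1.    ]]
wrist [[315.1668874027712, 0.0, 283.93513139170113], [0.0, 315.1668874027712, 212.75096692683096], [0.0, 0.0, 1.0]] -0.015007389536796442
[[   0.4048    0.9144   -0.0027 -673.2282]
 [   0.8833   -0.3903    0.2598  -33.4075]
 [   0.2365   -0.1076   -0.9656  389.5115]
 [   0.        0.        0.        1.    ]]
```

View pics/a_scene.png

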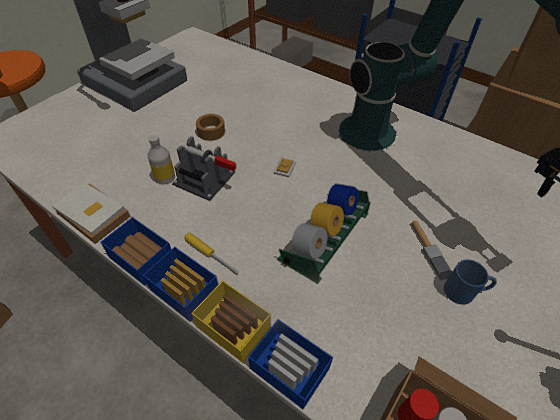

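View pics/a_top.png

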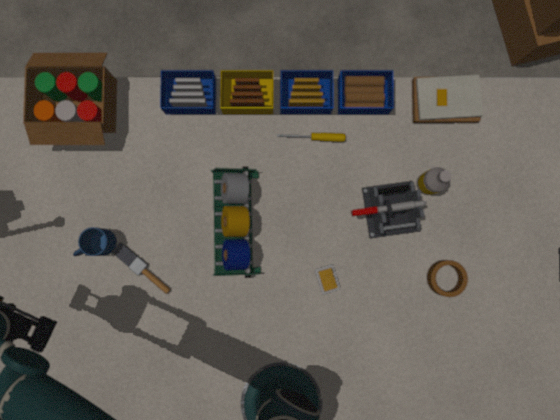

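View pics/a_wrist.png

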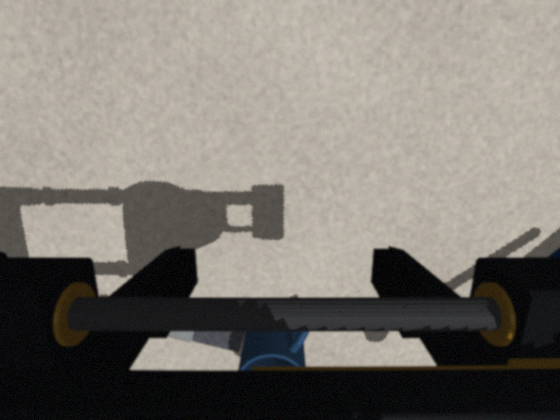

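```bash
python3 - <<'E'
import cv2
a=cv2.imread("pics/a_scene.png");b=cv2.imread("pics/a_top.png")
cv2.imwrite("pics/b_rack_s.png",cv2.resize(a[170:290,260:390],None,fx=5,fy=5,interpolation=3))
cv2.imwrite("pics/b_rack_t.png",cv2.resize(b[160:285,195:345],None,fx=4.8,fy=4.8,interpolation=3))
cv2.imwrite("pics/b_stand_t.png",cv2.resize(b[160:250,340:460],None,fx=6,fy=6,interpolation=3))
cv2.imwrite("pics/b_stand_s.png",cv2.resize(a[120:210,140:260],None,fx=6,fy=6,interpolation=3))
E
```

```text
(no output)
```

View pics/b_rack_s.png

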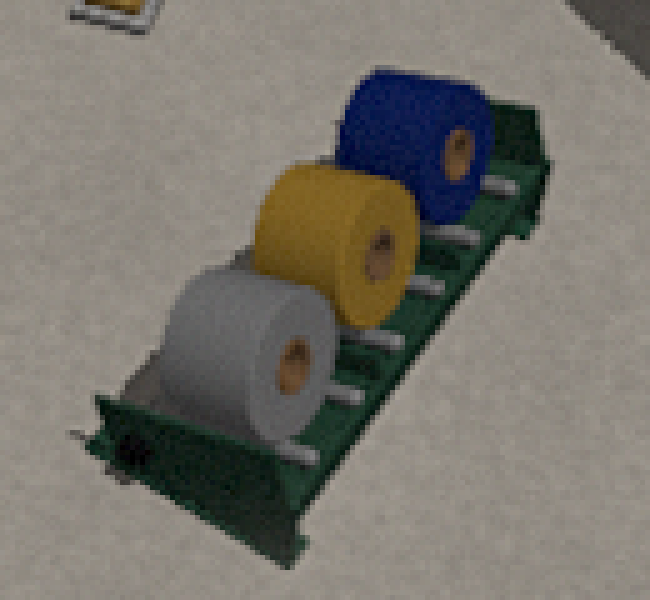

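View pics/b_rack_t.png

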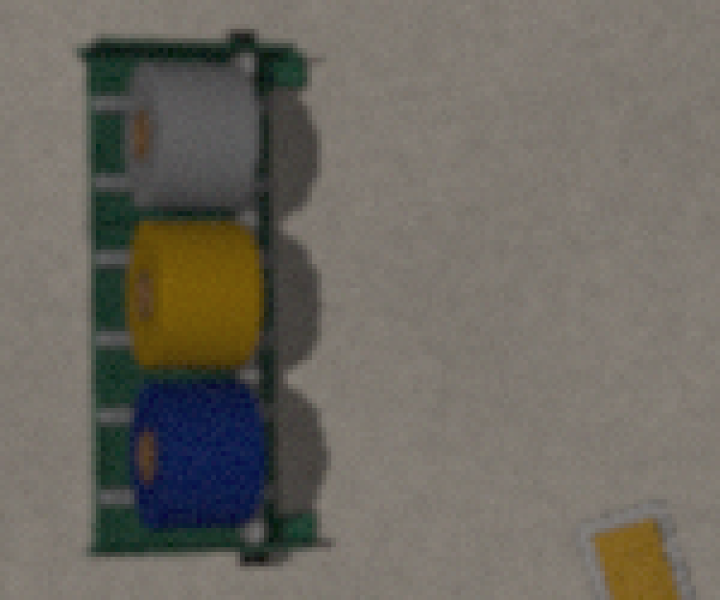

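View pics/b_stand_t.png

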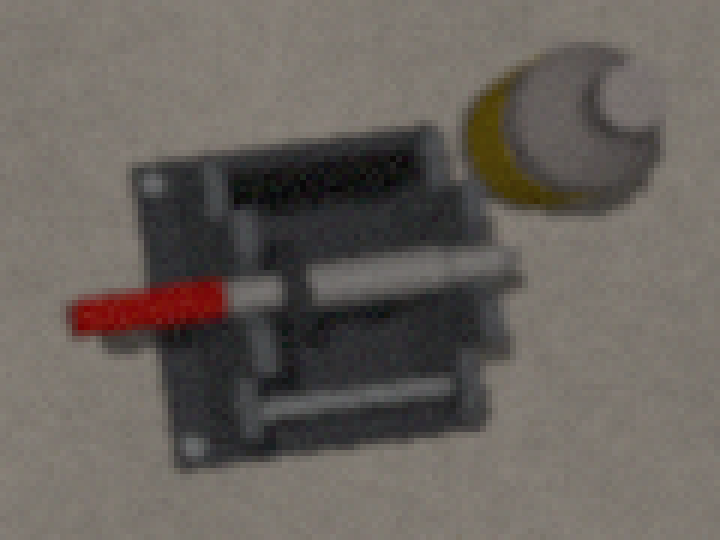

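View pics/b_stand_s.png

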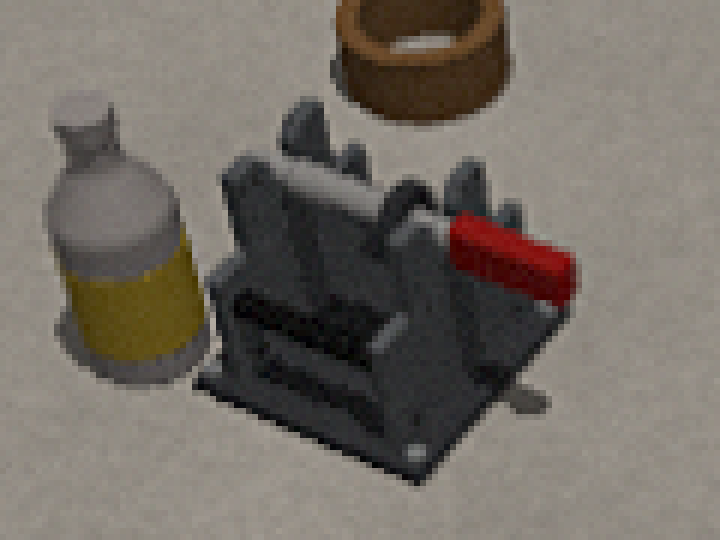

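```bash
cat > h.py <<'E'
import numpy as np,cv2
from scipy.spatial.transform import Rotation as R
np.set_printoptions(suppress=True,precision=3)
def ray(c,uv):
    K=c["K"];p=np.array([(uv[0]-K[0,2])/K[0,0],(uv[1]-K[1,2])/K[1,1]])
    # distorted = p_u*(1+k1 r^2)
    d=cv2.undistortPoints(np.array([[uv]],float),K,np.array([c["k1"],0,0,0.]))[0,0]
    E=np.array(c["extrinsics"]);Rm=E[:3,:3];o=-Rm.T@E[:3,3]
    v=Rm.T@np.array([d[0],d[1],1]);return o,v/np.linalg.norm(v)
def plane(c,uv,z):
    o,v=ray(c,uv);return o+v*(z-o[2])/v[2]
def tri(obs):
    A=np.zeros((3,3));b=np.zeros(3);rs=[ray(c,u) for c,u in obs]
    for o,v in rs:
        P=np.eye(3)-np.outer(v,v);A+=P;b+=P@o
    x=np.linalg.solve(A,b)
    return x,[float(np.linalg.norm((np.eye(3)-np.outer(v,v))@(x-o))) for o,v in rs]
def proj(c,X):
    E=np.array(c["extrinsics"]);X=np.atleast_2d(X)
    rv,_=cv2.Rodrigues(E[:3,:3]);return cv2.projectPoints(X.astype(float),rv,E[:3,3].copy(),c["K"],np.array([c["k1"],0,0,0.]))[0][:,0]
def quat(M):
    q=R.from_matrix(M).as_quat();return [float(q[3]),*map(float,q[:3])]
def mat(q): return R.from_quat([q[1],q[2],q[3],q[0]]).as_matrix()
def toolR(xaxis,jaw_sign=1):
    """tool z perpendicular to shaft axis, pointing down; jaw (y) horizontal across the shaft"""
    a=np.array(xaxis,float);a/=np.linalg.norm(a)
    y=np.cross([0,0,1],a);y/=np.linalg.norm(y);y*=jaw_sign
    up=np.cross(a,y*jaw_sign);z=-up
    x=np.cross(y,z);return np.stack([x,y,z],1)
E
python3 - <<'E'
from h import *
from rig import r,planner,cams
t=cams.read_camera("top");s=cams.read_camera("scene")
# handle by red mask both views
for n,c,roi in (("t",t,(340,190,390,230)),("s",s,(200,140,250,180))):
    f=c["frame"].astype(int);m=((f[...,0]>90)&(f[...,0]>2.2*f[...,1])&(f[...,0]>2.2*f[...,2])).astype(np.uint8)
    k=np.zeros_like(m);k[roi[1]:roi[3],roi[0]:roi[2]]=1;m*=k
    ys,xs=np.nonzero(m);print(n,len(xs),xs.mean(),ys.mean(),xs.min(),xs.max())
    c["h"]=(xs.mean(),ys.mean())
print("handle",tri([(t,t["h"]),(s,s["h"])]))
# pixels from zooms: shaft ends top
print("handle end, tip @112", plane(t,(340+70/6,160+320/6),112),plane(t,(340+518/6,160+262/6),112))
print("base corners",[plane(t,(340+a/6,160+b/6),8) for a,b in((135,165),(180,468),(430,130))])
# gold bore upper face: top px, scene px
print("gold bore",tri([(t,(195+147/4.8,160+295/4.8)),(s,(260+380/5,170+254/5))]))
print("silver bore",tri([(t,(195+140/4.8,160+133/4.8)),(s,(260+294/5,170+366/5))]))
print("blue bore",tri([(t,(195+148/4.8,160+456/4.8)),(s,(260+457/5,170+153/5))]))
w=cams.read_camera("wrist");E=np.array(w["extrinsics"]);T=mat(r.current_ee_rot());p=np.array(r.current_ee_pos())
print("cam in tool",T.T@(-E[:3,:3].T@E[:3,3]-p));print(T.T@E[:3,:3].T)
E
```

```text
t 146 364.59589041095893 210.75342465753425 352 377
s 90 224.27777777777777 160.24444444444444 215 234
handle (array([ 539.577, -221.36 ,  122.864]), [1.9222086596141732, 1.9222086596142904])
handle end, tip @112 [ 532.102 -186.598  112.   ] [ 558.814 -388.898  112.   ]
base corners [array([ 614.5 , -233.57,    8.  ]), array([ 467.754, -253.911,    8.   ]), array([ 631.892, -376.777,    8.   ])]
gold bore (array([510.602, 157.405,  83.006]), [0.3111604524807059, 0.3111604524807135])
silver bore (array([604.487, 161.357,  84.794]), [0.5298677451175772, 0.5298677451176529])
blue bore (array([418.582, 155.355,  83.578]), [0.3771157079553621, 0.3771157079553837])
cam in tool [  68.284   -0.389 -145.296]
[[-0.001 -0.966 -0.26 ]
 [ 1.    -0.001 -0.001]
 [ 0.001 -0.26   0.966]]
```

```bash
python3 - <<'E'
from h import *
from rig import r,planner,cams
q0=r.current_joints()
for js in (1,-1):
    print("jaw",js)
    a=np.array([0.13,-.99,0]);M=toolR(a,js);print(M[:,0])
    for z in (93,250,350):print(planner.ik([540,-221,z],quat(M)))
    b=np.array([0,-np.cos(.349),-np.sin(.349)]);M=toolR(b,js)
    F=np.array([510,157,83.])
    for d in (250,171,100,70,50): 
        P=F-b*d+M[:,2]*19; print(d,P,planner.ik(P,quat(M)))
E
```

```text
jaw 1
[-0.13   0.991  0.   ]
[-0.431  0.225  1.939 -0.     0.978 -0.562]
[-0.431  0.085  1.792 -0.     1.265 -0.562]
[-0.431  0.042  1.656 -0.     1.444 -0.562]
250 [510.    398.426 150.635] [0.462 0.183 1.913 0.394 0.924 0.242]
171 [510.    324.188 123.62 ] [0.342 0.155 2.001 0.421 0.908 0.093]
100 [510.    257.469  99.341] [ 0.223  0.147  2.063  0.44   0.9   -0.048]
70 [510.    229.277  89.082] [ 0.17   0.149  2.084  0.446  0.898 -0.109]
50 [510.    210.483  82.243] [ 0.134  0.152  2.096  0.449  0.896 -0.149]
jaw -1
[ 0.13  -0.991  0.   ]
None
None
None
250 [510.    398.426 150.635] None
171 [510.    324.188 123.62 ] None
100 [510.    257.469  99.341] None
70 [510.    229.277  89.082] None
50 [510.    210.483  82.243] None
```

```bash
cat >> h.py <<'E'
CT=np.array([68.284,-.389,-145.296]);CR=np.array([[-.001,-.966,-.26],[1,-.001,-.001],[.001,-.26,.966]])
def view_pose(B,M,px,D):
    """TCP so that B shows at px at depth D with tool orientation M"""
    d=np.array([(px[0]-284)/315.2,(px[1]-212.8)/315.2,1])*D
    return np.array(B)-M@(CR@d)-M@CT
def tilt(th,yaw=0):
    z=np.array([0,-np.sin(th),-np.cos(th)]);x=np.array([0,np.cos(th),-np.sin(th)]);y=np.cross(z,x)
    return R.from_euler('z',yaw).as_matrix()@np.stack([x,y,z],1)
import pickle
def snap(cams,name):
    c=cams.read_camera("wrist");cv2.imwrite(f"pics/{name}.png",c["frame"][:,:,::-1]);pickle.dump({k:np.array(v) for k,v in c.items()},open(f"pics/{name}.pkl","wb"));return c
def load(name): 
    c=pickle.load(open(f"pics/{name}.pkl","rb"));c["k1"]=float(c["k1"]);return c
E
python3 - <<'E'
from h import *
from rig import r,planner,cams
B=[510,157,83]
for i,(dx,th) in enumerate(((60,.5),(-60,.5))):
    M=tilt(th);P=view_pose(B,M,(284+dx*1.3,150),230)
    print(P,planner.ik(P,quat(M)))
    r.goto(list(P),quat(M)); r.hold(.2); snap(cams,f"c{i}"); print(r.current_time_s())
E
```

```text
[453.657 153.356 186.241] [ 0.564  0.114  1.963 -0.426  1.368  0.716]
2.3417
[567.489 153.202 186.195] [ 0.47   0.288  1.754 -0.452  1.365  0.624]
3.125
```

View pics/c0.png

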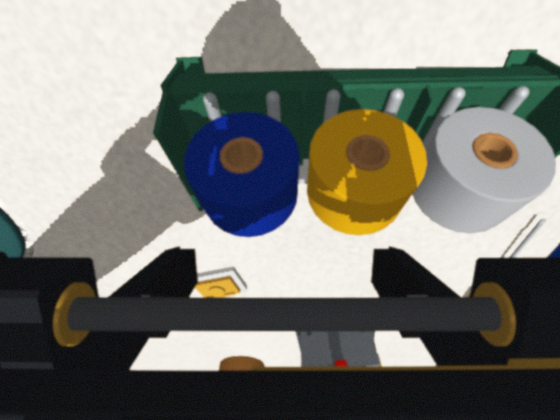

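View pics/c1.png

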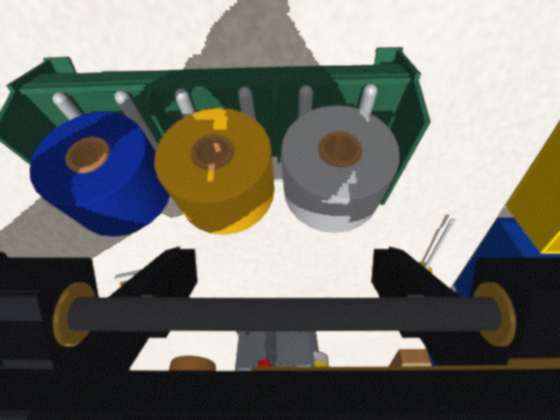

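```bash
python3 - <<'E'
import cv2,numpy as np
a=cv2.imread("pics/c0.png");b=cv2.imread("pics/c1.png")
z=lambda im:cv2.resize(im,None,fx=5,fy=5,interpolation=cv2.INTER_NEAREST)
cv2.imwrite("pics/d.png",np.hstack([z(a[105:205,305:385]),z(b[105:205,170:250])]))
cv2.imwrite("pics/d2.png",np.hstack([z(a[125:185,215:270]),z(b[125:185,312:367])]))
E
```

```text
(no output)
```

View pics/d.png

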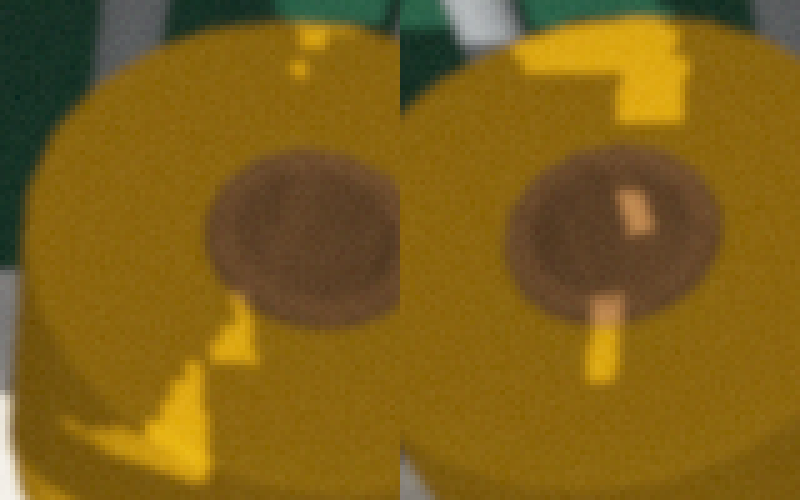

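```bash
cat > bore.py <<'E'
from h import *
C=[load("c0"),load("c1")]
# lip edge: per column, topmost strong transition to green
def green(f):
    f=f.astype(int);return (f[...,1]>f[...,0]+12)&(f[...,1]>f[...,2]+3)
for c,(u0,u1) in zip(C,((215,500),(85,370))):
    g=green(c["frame"]);pts=[]
    f=c["frame"].astype(float)
    for u in range(u0,u1,2):
        col=f[45:100,u,0]-f[45:100,u,1]   # r-g: ~0+ background, negative green
        k=np.where(col<-8)[0]
        if len(k): pts.append((u,45+k[0]))
    pts=np.array(pts,float)
    # robust line on plane z=75 through rays
    X=np.array([plane(c,p,75)[:2] for p in pts])
    l=cv2.fitLine(X.astype(np.float32),cv2.DIST_HUBER,0,.01,.01).ravel()
    res=(X-l[2:])@np.array([-l[1],l[0]]);print("lip dir",l[:2]*np.sign(l[0]),"yaw",np.arctan2(l[1]*np.sign(l[0]),abs(l[0])),"rms",res.std(),len(X),"cut y",l[3])
E
python3 bore.py
```

```text
lip dir [1.    0.023] yaw 0.022757841 rms 0.21522974549911209 143 cut y 210.64452
lip dir [1.    0.025] yaw 0.024526054 rms 0.22816852459151135 143 cut y 210.71779
```

```bash
cat > bore2.py <<'E'
from h import *
from scipy.optimize import brentq
C=[load("c0"),load("c1")]
yaw=.0236;s=np.radians(20)
a=np.array([np.sin(yaw)*np.cos(s),-np.cos(yaw)*np.cos(s),-np.sin(s)])   # bore axis down
e1=np.array([np.cos(yaw),np.sin(yaw),0]);e2=np.cross(a,e1)
seeds={"gold":((367,152),(212,152)),"blue":((241,155),(88,155)),"silver":((495,150),(340,149))}
out={}
for n,sd in seeds.items():
    cs=[]
    for c,p in zip(C,sd):
        f=cv2.GaussianBlur(c["frame"],(0,0),.7).astype(float)
        h=cv2.cvtColor(f.astype(np.uint8),cv2.COLOR_RGB2HSV)
        rr,gg,bb=f[...,0],f[...,1],f[...,2]
        m=(rr>1.2*gg)&(rr<2.9*bb) &(rr>1.25*bb)
        if n=="gold": m=(bb>0.32*rr)&(rr>1.2*gg)
        m=m.astype(np.uint8);w=np.zeros_like(m);w[p[1]-32:p[1]+33,p[0]-35:p[0]+36]=1;m*=w
        cn=max(cv2.findContours(m,cv2.RETR_EXTERNAL,cv2.CHAIN_APPROX_NONE)[0],key=cv2.contourArea)
        cn=cv2.convexHull(cn)[:,0].astype(float);print(n,cv2.fitEllipse(cn.astype(np.float32)))
        cs.append(cn)
    def centre(c,cn,d):
        X=[]
        for p in cn:
            o,v=ray(c,p);t=(d-o@a)/(v@a);X.append(o+t*v)
        X=np.array(X);Y=np.stack([X@e1,X@e2],1)
        A=np.c_[2*Y,np.ones(len(Y))];q=np.linalg.lstsq(A,(Y**2).sum(1),rcond=None)[0]
        return q[:2],np.sqrt(q[2]+q[:2]@q[:2])
    B=tri([(c,cv2.fitEllipse(cn.astype(np.float32))[0]) for c,cn in zip(C,cs)])[0]
    d=brentq(lambda d:centre(C[0],cs[0],d)[0][0]-centre(C[1],cs[1],d)[0][0],B@a-30,B@a+30)
    q0,r0=centre(C[0],cs[0],d);q1,r1=centre(C[1],cs[1],d);q=(q0+q1)/2
    P=a*d+e1*q[0]+e2*q[1];out[n]=P
    print(n,"face centre",P,"e2 diff",q0[1]-q1[1],"radii",r0,r1,"tri",B)
P=out
print("spacing e1",[(P[k]-P["gold"])@e1 for k in P],"normal(height) e2",[(P[k]-P["gold"])@e2 for k in P],"along",[(P[k]-P["gold"])@a for k in P])
E
python3 bore2.py
```

```text
gold ((367.6587829589844, 152.3565673828125), (33.829315185546875, 42.159889221191406), 101.98391723632812)
gold ((212.08583068847656, 151.59353637695312), (33.92509841918945, 42.0707893371582), 75.06065368652344)
gold face centre [512.522 157.1    86.791] e2 diff -0.02477670222879169 radii 15.160587206815562 15.224138649881857 tri [512.544 156.896  87.148]
blue ((240.93338012695312, 155.01971435546875), (34.56189727783203, 41.93522262573242), 78.78358459472656)
blue ((86.8995132446289, 154.44606018066406), (31.93364715576172, 44.62266159057617), 63.53232955932617)
blue face centre [420.637 155.062  87.164] e2 diff 0.07663376581695047 radii 15.378710883688298 15.497291587899891 tri [420.64  154.859  87.533]
silver ((495.1130676269531, 150.08192443847656), (32.5838623046875, 46.00271987915039), 112.55474090576172)
silver ((339.85260009765625, 148.75514221191406), (35.356956481933594, 42.84944534301758), 96.49546813964844)
silver face centre [604.373 159.587  87.011] e2 diff 0.20144584490208217 radii 15.499119619167425 15.490316110903915 tri [604.417 159.417  87.433]
spacing e1 [np.float64(0.0), np.float64(-91.9072858922035), np.float64(91.88412135470263)] normal(height) e2 [np.float64(0.0), np.float64(0.30479921135725363), np.float64(0.09698150342797243)] along [np.float64(0.0), np.float64(-0.2504475500265111), np.float64(-0.3755551337942212)]
```

```bash
python3 - <<'E'
from h import *
from rig import r,planner,cams
t=cams.read_camera("top");c=load("c0")
f=t["frame"].astype(int);print((f[220,205:222,1]-f[220,205:222,0]),(f[220,245:265,1]-f[220,245:265,0]))
o,v=ray(t,(213.5,221)); o2,v2=ray(c,(367,69))
A=np.array([[v[1],-v2[1]],[v[2],-v2[2]]]);k=np.linalg.solve(A,(o2-o)[1:]);print(o+v*k[0],o2+v2*k[1])
B=np.array([512.522,157.1,86.791]);print(proj(t,B))
# now the stand: look views
a=np.array([.13,-.99,0])
H=np.array([539,-221,112.])
yaw=np.arctan2(.13,.99)
for i,(D,px,du) in enumerate(((230,(250,170),0),(230,(330,215),0))):
    M=tilt(0.,yaw);P=view_pose(H,M,px,D);print(P,planner.ik(P,quat(M)))
E
```

```text
[-5 10 -6 -2  0  0 -1  1 -6 -4 -5 -8  3 -1 -1  1 -1] [-27 -31 -34 -32 -18  -2  10   2   0  -7   0  -3  -5  -3  -3  -2  -6  -7
  -9  -9]
[514.541 196.421  32.858] [515.341 196.421  32.858]
[[225.514 220.741]]
[ 569.217 -256.042  196.979] [-0.463  0.198  1.763 -0.     1.181 -0.593]
[ 507.233 -232.13   188.5  ] [-0.474  0.081  1.912 -0.     1.148 -0.604]
```

```bash
python3 - <<'E'
from h import *
from rig import r,planner,cams
H=np.array([539,-221,112.]);yaw=np.arctan2(.13,.99)
for i,px in enumerate(((240,170),(330,215))):
    M=tilt(0.,yaw);P=view_pose(H,M,px,235)
    r.goto(list(P),quat(M)); r.hold(.2); snap(cams,f"e{i}"); print(r.current_time_s())
a,b=[cv2.imread(f"pics/e{i}.png") for i in (0,1)]
cv2.imwrite("pics/e.png",np.vstack([a[:285],b[:285]]))
E
```

```text
4.9667
5.6167
```

View pics/e.png

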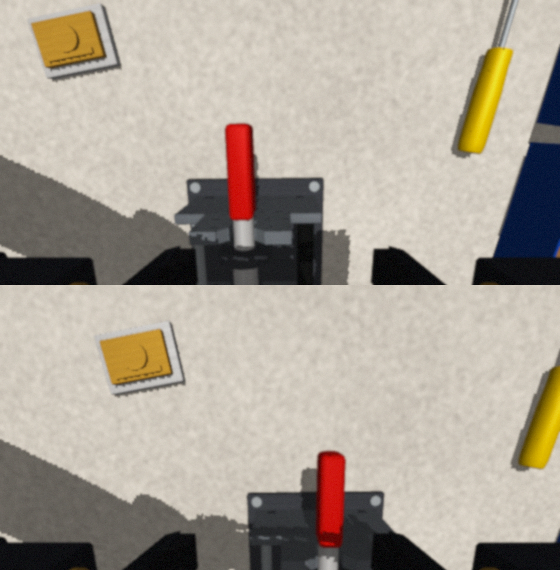

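```bash
python3 - <<'E'
from h import *
C=[load("e0"),load("e1")];E=[]
for c in C:
    f=c["frame"].astype(float);m=((f[...,0]>150)&(f[...,0]>2.2*f[...,1])).astype(np.uint8);m[255:]=0
    cn=max(cv2.findContours(m,cv2.RETR_EXTERNAL,cv2.CHAIN_APPROX_NONE)[0],key=cv2.contourArea)
    rc=cv2.minAreaRect(cn);print(rc);bx=cv2.boxPoints(rc);bx=bx[np.argsort(bx[:,1])]
    E.append((bx[:2].mean(0),bx[2:].mean(0)))
for k in (0,1):
    print(tri([(C[0],E[0][k]),(C[1],E[1][k])]))
    print([plane(c,e[k],126) for c,e in zip(C,E)])
d=[plane(c,e[1],126)-plane(c,e[0],126) for c,e in zip(C,E)]
print([np.arctan2(x[0],-x[1]) for x in d],[np.linalg.norm(x) for x in d])
# near-base bolts + corners of the base
import cv2
a=cv2.imread("pics/e0.png")[165:265,160:350];cv2.imwrite("pics/f.png",cv2.resize(a,None,fx=4,fy=4,interpolation=3))
E
```

```text
((238.89364624023438, 171.47927856445312), (95.76219177246094, 22.75797462463379), 86.98721313476562)
((332.0985107421875, 208.34683227539062), (22.332847595214844, 77.21231079101562), 1.7899105548858643)
(array([ 534.293, -188.11 ,  123.657]), [0.07996210679915, 0.07996210679922346])
[array([ 534.613, -188.17 ,  126.   ]), array([ 533.912, -187.78 ,  126.   ])]
(array([ 544.122, -253.885,  111.401]), [5.292554465859282, 5.2925544658592765])
[array([ 544.514, -254.835,  126.   ]), array([ 541.668, -242.981,  126.   ])]
[np.float64(0.14744357054376656), np.float64(0.13958847421444087)] [np.float64(67.39633782796707), np.float64(55.74362252120827)]
```

View pics/f.png

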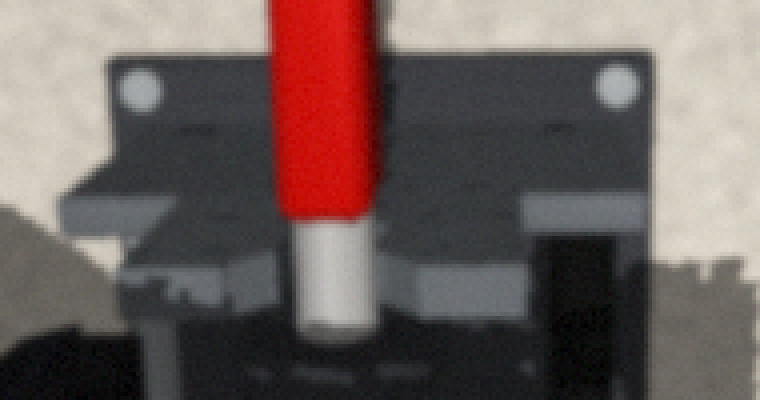

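```bash
python3 - <<'E'
from h import *
C=[load("e0"),load("e1")];E=[]
for c in C:
    f=c["frame"].astype(float);m=((f[...,0]>150)&(f[...,0]>2.2*f[...,1])).astype(np.uint8);m[285:]=0
    cn=max(cv2.findContours(m,cv2.RETR_EXTERNAL,cv2.CHAIN_APPROX_NONE)[0],key=cv2.contourArea)
    rc=cv2.minAreaRect(cn);print(rc);bx=cv2.boxPoints(rc);bx=bx[np.argsort(bx[:,1])]
    E.append((bx[:2].mean(0),bx[2:].mean(0)))
for k in (0,1):
    print(tri([(C[0],E[0][k]),(C[1],E[1][k])]))
    print([plane(c,e[k],126) for c,e in zip(C,E)])
d=[plane(c,e[1],126)-plane(c,e[0],126) for c,e in zip(C,E)]
print([np.arctan2(x[0],-x[1]) for x in d],[np.linalg.norm(x) for x in d])
# bolts
for c,roi in zip(C,((180,175,330,200),(245,205,395,230))):
    f=c["frame"].astype(float);g=f.mean(2);sub=np.zeros_like(g);x0,y0,x1,y1=roi
    m=((g>115)).astype(np.uint8);n,l,st,ct=cv2.connectedComponentsWithStats(m[y0:y1,x0:x1])
    for i in range(1,n):
        if 40<st[i,4]<200: p=ct[i]+[x0,y0];print(p,st[i],plane(c,p,12))
E
```

```text
((238.89364624023438, 171.47927856445312), (95.76219177246094, 22.75797462463379), 86.98721313476562)
((332.0985107421875, 208.34683227539062), (22.332847595214844, 77.21231079101562), 1.7899105548858643)
(array([ 534.293, -188.11 ,  123.657]), [0.07996210679915, 0.07996210679922346])
[array([ 534.613, -188.17 ,  126.   ]), array([ 533.912, -187.78 ,  126.   ])]
(array([ 544.122, -253.885,  111.401]), [5.292554465859282, 5.2925544658592765])
[array([ 544.514, -254.835,  126.   ]), array([ 541.668, -242.981,  126.   ])]
[np.float64(0.14744357054376656), np.float64(0.13958847421444087)] [np.float64(67.39633782796707), np.float64(55.74362252120827)]
[313.966 186.112] [129   6  11  11  89] [ 606.774 -242.618   12.   ]
[194.59  187.289] [10  8 10 10 83] [ 479.219 -260.785   12.   ]
[256.232 216.561] [ 7  7 10 10 82] [ 479.644 -260.711   12.   ]
[375.291 215.468] [126   6  10  10  79] [ 606.975 -242.854   12.   ]
```

```bash
python3 - <<'E'
from h import *
from rig import r,planner,cams
yaw=.142;M=tilt(0.,yaw);q=quat(M)
r.goto([539.3,-221.4,160],q)
r.move_l([539.3,-221.4,93],q,feed=100)
print(r.current_time_s(),r.current_ee_pos(),r.current_force(),r.current_moment())
r.close(60);r.hold(.2)
print(r.current_time_s(),r.current_gripper_width(),r.current_ee_pos(),r.current_force(),r.current_moment())
snap(cams,"g0")
E
```

```text
6.7417 [ 539.729 -221.714   93.619] [0.584 0.99  0.59 ] [-0.017  0.043 -0.018]
8.0083 17.290840012541395 [ 539.301 -221.393   92.975] [ 0.917  1.143 -0.035] [-0.046  0.017 -0.016]
```

View pics/g0.png

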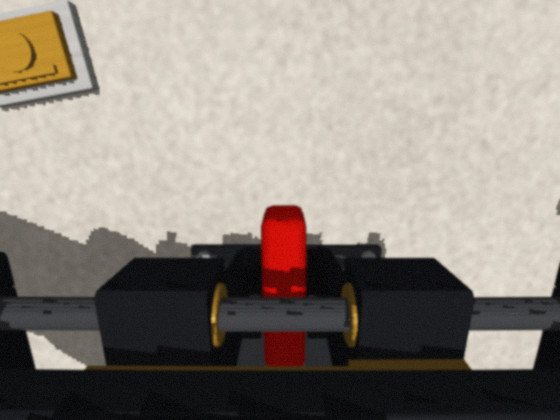

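```bash
python3 - <<'E'
from h import *
c=load("g0");f=c["frame"].astype(int)
print(f[198:236,284,0]);print(f[235,255:312,0])
from rig import r
p=np.array(r.current_ee_pos());M=mat(r.current_ee_rot())
for X in ([35,9,-33],[35,-9,-33],[35,0,-33],[35,0,-5],[30,9,-33],[30,-9,-33]):print(X,proj(c,p+M@np.array(X,float))[0])
E
```

```text
[221 218 219 217 217 212 190 153 120 116 113 111 113 115 118 119 120 120
 123 131 138 138 145 167 185 199 200 204 207 207 207 207 208 210 209 208
 212 212]
[197 196 205 210 204 179 147 146 157 171 179 185 191 199 201 208 206 208
 208 205 208 210 210 209 207 207 212 211 211 212 208 210 212 211 208 209
 210 211 212 211 214 208 209 202 198 194 186 181 172 155 136 112 104 104
 103 108 111]
[35, 9, -33] [312.597 217.673]
[35, -9, -33] [264.107 217.708]
[35, 0, -33] [288.351 217.691]
[35, 0, -5] [287.57  200.789]
[30, 9, -33] [312.293 230.479]
[30, -9, -33] [264.339 230.513]
```

```bash
python3 - <<'E'
from h import *
from rig import r
def rel(c,p,M):
    E=c["extrinsics"];print(M.T@(-E[:3,:3].T@E[:3,3]-p),(M.T@E[:3,:3].T).round(4).tolist())
M=tilt(0,.142);rel(load("g0"),np.array([539.3,-221.4,93]),M)
H=np.array([539,-221,112.]);yaw=np.arctan2(.13,.99)
for i,px in enumerate(((240,170),(330,215))):
    M=tilt(0.,yaw);rel(load(f"e{i}"),view_pose(H,M,px,235),M)
for i,dx in enumerate((60,-60)):
    M=tilt(.5);rel(load(f"c{i}"),view_pose([510,157,83],M,(284+dx*1.3,150),230),M)
for _ in range(3): print(r.current_ee_pos(),r.current_ee_rot(),quat(tilt(0,.142)),r.current_time_s())
E
```

```text
[  67.265   -1.531 -145.439] [[-0.001, -0.9654, -0.2607], [1.0, -0.0007, -0.001], [0.0008, -0.2607, 0.9654]]
[  68.451   -1.035 -145.249] [[0.001, -0.9655, -0.2604], [1.0, 0.0012, -0.0009], [0.0012, -0.2604, 0.9655]]
[  66.845   -0.538 -145.981] [[-0.0006, -0.9652, -0.2615], [1.0, -0.0007, 0.0003], [-0.0005, -0.2615, 0.9652]]
[  67.736   -1.665 -146.149] [[0.0003, -0.9655, -0.2605], [1.0, 0.0004, -0.0003], [0.0004, -0.2605, 0.9655]]
[  67.434   -2.736 -145.678] [[0.0005, -0.9653, -0.261], [1.0, 0.0008, -0.0013], [0.0015, -0.261, 0.9653]]
[ 539.284 -221.407   92.979] [-0.     0.655  0.755 -0.   ] [0.0, 0.6551628552389712, 0.7554876789962355, 0.0] 8.0583
[ 539.284 -221.407   92.979] [-0.     0.655  0.755 -0.   ] [0.0, 0.6551628552389712, 0.7554876789962355, 0.0] 8.0583
[ 539.284 -221.407   92.979] [-0.     0.655  0.755 -0.   ] [0.0, 0.6551628552389712, 0.7554876789962355, 0.0] 8.0583
```

```bash
python3 - <<'E'
from h import *
from rig import r,cams
M=mat(r.current_ee_rot());p=np.array(r.current_ee_pos())
for i in range(5):
    c=cams.read_camera("wrist");E=np.array(c["extrinsics"]);print(M.T@(-E[:3,:3].T@E[:3,3]-p))
for n in ("top","scene"):
  for i in range(2):
    E=np.array(cams.read_camera(n)["extrinsics"]);print(n,-E[:3,:3].T@E[:3,3])
E
```

```text
[  67.27    -1.52  -145.461]
[  67.27    -1.52  -145.462]
[  67.27    -1.52  -145.462]
[  67.27    -1.52  -145.463]
[  67.27    -1.521 -145.463]
top [ 434.829   20.724 1559.885]
top [ 434.829   20.724 1559.885]
scene [1152.324  423.268  914.138]
scene [1152.324  423.268  914.138]
```

```bash
sed -e 's/^C=\[load.*/C=[load("c0"),load("c1")]\nfor i,dx in enumerate((60,-60)):\n    M=tilt(.5);p=view_pose([510,157,83],M,(284+dx*1.3,150),230);ct=np.array([67.9,.2,-145.5]);cr=np.array([[0,-.9656,-.2600],[1,0,0],[0,-.2600,.9656]]);Rw=(M@cr).T;E=np.eye(4);E[:3,:3]=Rw;E[:3,3]=-Rw@(p+M@ct);C[i]["extrinsics"]=E/' bore2.py > bore3.py; python3 bore3.py | grep -v "^[a-z]* ((" ; sed -e 's/^C=\[load.*//' bore.py > /dev/null
```

```text
gold face centre [515.09  155.821  83.821] e2 diff 0.5468582853891348 radii 15.320212784771183 15.434552159610972 tri [515.152 155.629  84.206]
blue face centre [422.323 154.046  84.556] e2 diff 0.6724897546419015 radii 15.507455544302248 15.670437917090107 tri [422.27  153.698  84.713]
silver face centre [608.311 157.981  83.554] e2 diff 0.7589854887346519 radii 15.705032116910832 15.75757803776153 tri [608.27  157.97   84.241]
spacing e1 [np.float64(0.0), np.float64(-92.7829555193158), np.float64(93.24669817233523)] normal(height) e2 [np.float64(0.0), np.float64(0.5494194749935576), np.float64(-0.23661252855073253)] along [np.float64(0.0), np.float64(-0.6413631473343766), np.float64(0.1286487317738288)]
```

```bash
cat >> h.py <<'E'
YAW=.0236;SL=np.radians(20)
AX=np.array([np.sin(YAW)*np.cos(SL),-np.cos(YAW)*np.cos(SL),-np.sin(SL)])
FACE=np.array([512.5,157.1,86.8])
def T(Rm,p):
    t=np.eye(4);t[:3,:3]=Rm;t[:3,3]=p;return t
_g=load("g0");_M=tilt(0,.142);_sh=np.diag([-1.,1,-1])  # shaft axes in tool: x=-x,y=y,z=-z
_p=np.array([539.284,-221.407,92.979])+_M@np.array([-1.35,-1.88,-19.02])
TWS0=T(_M@_sh,_p); TCS=_g["extrinsics"]@TWS0          # shaft in camera
TES=T(_sh,np.array([-1.35,-1.88,-19.02]))            # shaft in (nominal) tool at g0
def shaft_now(cams):
    c=cams.read_camera("wrist");return np.linalg.inv(np.array(c["extrinsics"]))@TCS
def shaftR(a):
    a=np.array(a)/np.linalg.norm(a);y=np.cross([0,0,1],a);y/=np.linalg.norm(y);return np.stack([a,y,np.cross(a,y)],1)
def ee_for(Tws,corr=np.eye(4)):
    """nominal tool pose for wanted shaft pose; corr=T_tool_shaft measured"""
    t=Tws@np.linalg.inv(corr);return list(map(float,t[:3,3])),quat(t[:3,:3])
def tes_now(r,cams):
    return np.linalg.inv(T(mat(r.current_ee_rot()),np.array(r.current_ee_pos())))@shaft_now(cams)
E
python3 - <<'E'
from h import *
from rig import r,planner,cams
print(tes_now(r,cams)); print(TES)
r.move_l([539.284,-221.407,130],feed=60)
print(r.current_force(),r.current_moment(),r.current_gripper_width())
r.move_l([539.284,-221.407,290],feed=180)
r.hold(.15);print(r.current_time_s(),r.current_force(),r.current_moment())
W=T(shaftR(AX),FACE-AX*205); p,q=ee_for(W,TES); print(p,q,planner.ik(p,q))
s=cams.read_camera("scene");cv2.imwrite("pics/h.png",s["frame"][:,:,::-1])
E
```

```text
[[ -1.     -0.      0.     -1.387]
 [ -0.      1.     -0.     -1.884]
 [ -0.     -0.     -1.    -19.012]
 [  0.      0.      0.      1.   ]]
[[ -1.     0.     0.    -1.35]
 [  0.     1.     0.    -1.88]
 [  0.     0.    -1.   -19.02]
 [  0.     0.     0.     1.  ]]
[-0.497  0.275 -1.635] [ 0.049  0.069 -0.011] 17.575743445479837
10.5167 [-0.699 -0.021 -2.203] [0.019 0.051 0.05 ]
[509.6502207394373, 357.4993514987961, 139.50290292790376] [-0.12422811804427045, 0.6880988526584964, 0.7045326673497938, 0.12133039311823153] [0.396 0.165 1.957 0.409 0.93  0.14 ]
```

View pics/h.png

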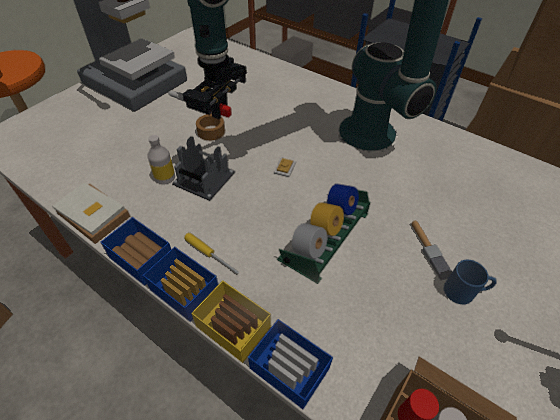

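```bash
python3 - <<'E'
from h import *
from rig import r,planner,cams
W=T(shaftR(AX),FACE-AX*205); W2=W.copy();W2[2,3]+=110;W2[1,3]+=10
p,q=ee_for(W2,TES); r.goto(p,q); 
p,q=ee_for(W,TES); r.move_l(p,q,feed=150); r.hold(.3)
C=tes_now(r,cams);S=shaft_now(cams);print(r.current_time_s());print("tes",C);
D=np.linalg.inv(W)@S;print("shaft rel wanted",D)
np.save("C.npy",C)
# correct
p,q=ee_for(W,C); r.move_l(p,q,feed=50); r.hold(.3)
S=shaft_now(cams);print("after",np.linalg.inv(W)@S)
print(r.current_force(),r.current_moment())
for n in("scene","top"):cv2.imwrite(f"pics/i_{n}.png",cams.read_camera(n)["frame"][:,:,::-1])
a=cv2.imread("pics/i_scene.png");cv2.imwrite("pics/i.png",cv2.resize(a[160:290,280:430],None,fx=4.5,fy=4.5,interpolation=3))
print(r.current_time_s())
E
```

```text
13.95
tes [[ -1.     -0.      0.     -1.744]
 [ -0.      1.     -0.     -1.93 ]
 [ -0.     -0.     -1.    -18.919]
 [  0.      0.      0.      1.   ]]
shaft rel wanted [[ 1.    -0.     0.    -0.08 ]
 [ 0.     1.    -0.002  0.326]
 [-0.     0.002  1.     0.575]
 [ 0.     0.     0.     1.   ]]
after [[ 1.     0.    -0.     0.047]
 [-0.     1.     0.     0.001]
 [ 0.    -0.     1.    -0.053]
 [ 0.     0.     0.     1.   ]]
[ 0.166 -1.027 -1.123] [-0.216  0.059 -0.018]
14.65
```

View pics/i.png

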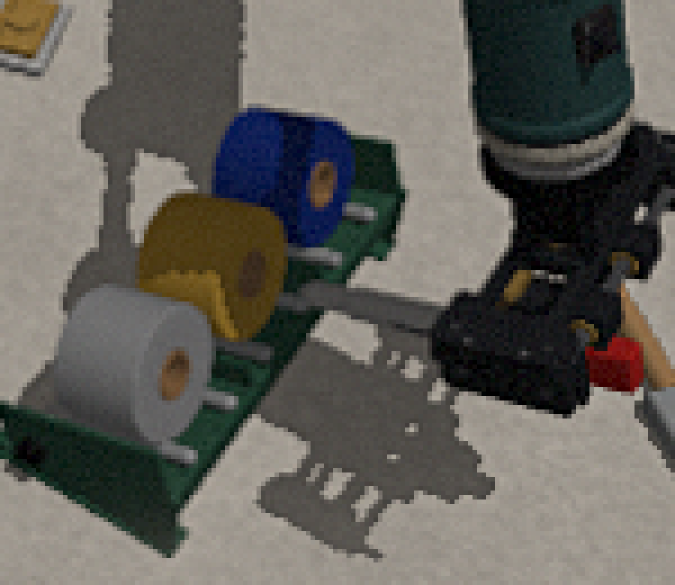

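View pics/i_top.png

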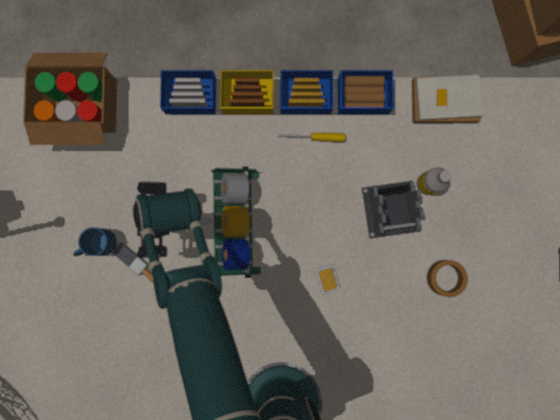

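```bash
python3 - <<'E'
from h import *
from rig import r,planner,cams
s=cams.read_camera("scene")
for d in (0,34,46,140):print(d,proj(s,FACE-AX*d)[0],(proj(s,FACE-AX*d)[0]-[280,160])*4.5)
a=s["frame"][200:260,320:390,::-1];cv2.imwrite("pics/j.png",cv2.resize(a,None,fx=10,fy=10,interpolation=cv2.INTER_NEAREST))
E
```

```text
0 [335.607 220.301] [250.231 271.356]
34 [346.375 222.89 ] [298.689 283.006]
46 [350.274 223.828] [316.234 287.224]
140 [382.718 231.628] [462.231 322.326]
```

View pics/j.png

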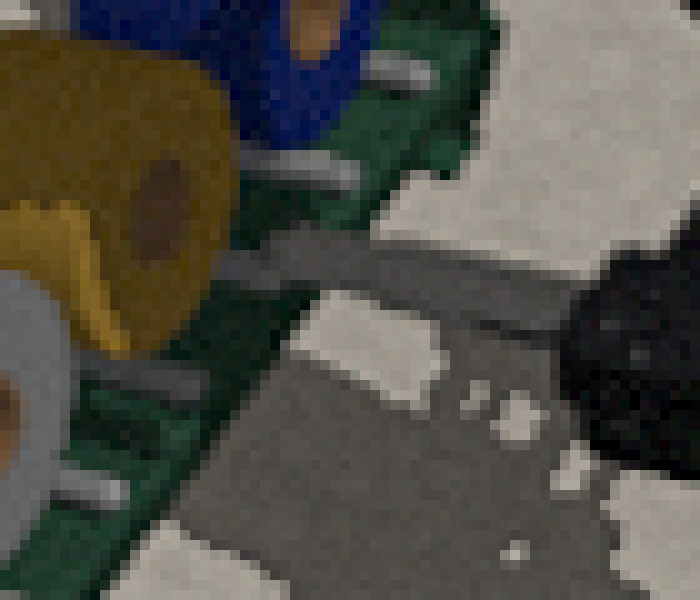

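```bash
cat > ins.py <<'E'
from h import *
from rig import r,planner,cams
import sys
C=np.load("C.npy")
def go(d,feed,fs=None,off=(0,0,0)):
    W=T(shaftR(AX),FACE-AX*d+np.array(off));p,q=ee_for(W,C)
    s=r.move_l(p,q,feed=feed,f_stop=fs);
    rep(d,s)
    return s
def rep(d,s=None):
    f=np.array(r.current_force());m=np.array(r.current_moment());Rm=shaftR(AX)
    t=T(mat(r.current_ee_rot()),np.array(r.current_ee_pos()))@C
    print(round(r.current_time_s(),2),"d",d,s,"F shaft",Rm.T@f,"M",Rm.T@m,"pos",Rm.T@(t[:3,3]-FACE))
E
python3 - <<'E'
from ins import *
rep(205)
for d in (175,160,145): 
    if go(d,40,6): break
    r.hold(.1)
rep(d)
E
```

```text
14.7 d 205 None F shaft [ 1.154 -0.532 -2.134] M [-0.059 -0.26  -0.041] pos [-204.974    0.004   -0.003]
15.6 d 175 False F shaft [ 0.368 -0.52  -1.365] M [-0.065 -0.179  0.002] pos [-175.087    0.131    0.106]
16.23 d 160 False F shaft [-0.163 -0.841 -0.889] M [-0.056 -0.183 -0.002] pos [-159.672   -0.013   -0.025]
16.85 d 145 False F shaft [ 0.726  0.342 -1.364] M [-0.045 -0.189 -0.038] pos [-144.711   -0.006   -0.025]
16.95 d 145 None F shaft [ 1.617  0.142 -1.46 ] M [-0.055 -0.216 -0.023] pos [-145.02     0.122    0.114]
```

```bash
python3 - <<'E'
from ins import *
for d in (132,122,112): 
    if go(d,25,8): break
    r.hold(.15); rep(d)
E
```

```text
17.62 d 132 False F shaft [ 0.712  1.147 -0.973] M [-0.105 -0.205 -0.044] pos [-131.931    0.048    0.035]
17.77 d 132 None F shaft [ 0.245  0.812 -1.663] M [-0.063 -0.24  -0.007] pos [-132.103    0.035    0.052]
18.32 d 122 False F shaft [ 0.139 -0.431 -1.428] M [-0.071 -0.205 -0.077] pos [-121.826    0.04     0.005]
18.47 d 122 None F shaft [ 0.25   0.199 -1.328] M [-0.095 -0.15   0.005] pos [-122.035    0.05     0.035]
19.02 d 112 False F shaft [ 1.348 -0.572 -0.536] M [-0.029 -0.24  -0.007] pos [-111.799    0.006   -0.034]
19.17 d 112 None F shaft [ 0.877 -0.17  -1.27 ] M [-0.089 -0.181  0.001] pos [-112.048    0.064    0.034]
```

```bash
python3 - <<'E'
from ins import *
s=go(96,25,15); 
if not s: s=go(45,20,15)
r.hold(.1);rep(0)
for n in("scene","top"):cv2.imwrite(f"pics/k_{n}.png",cams.read_camera(n)["frame"][:,:,::-1])
a=cv2.imread("pics/k_scene.png");cv2.imwrite("pics/k.png",cv2.resize(a[160:290,280:430],None,fx=4.5,fy=4.5,interpolation=3))
E
```

```text
19.96 d 96 False F shaft [ 0.952 -0.589 -1.176] M [-0.136 -0.233 -0.094] pos [-95.827  -0.078  -0.04 ]
21.64 d 45 True F shaft [-3.967  0.797 -2.114] M [ 0.066  0.342 -0.058] pos [-61.308  -0.168   0.022]
21.74 d 0 None F shaft [-3.19   1.767 -1.644] M [ 0.145  0.352 -0.017] pos [-61.363  -0.291  -0.191]
```

View pics/k.png

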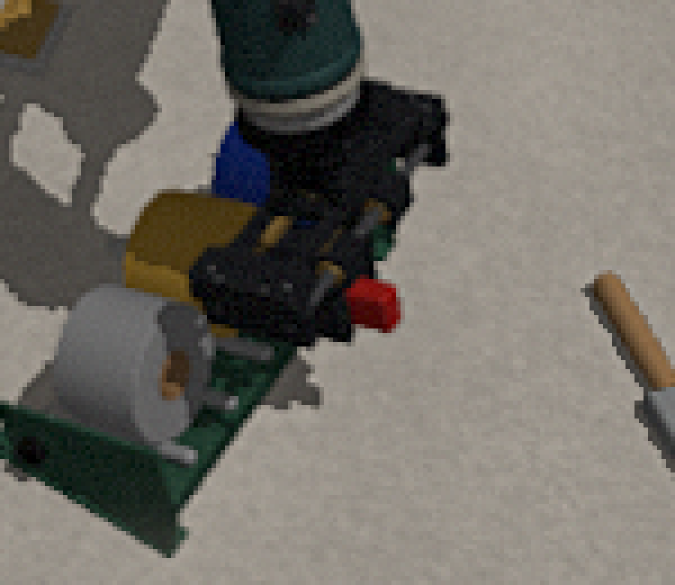

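```bash
python3 - <<'E'
from ins import *
s=go(57,10,14); r.hold(.2);rep(0)
c=snap(cams,"l0");print(r.current_gripper_width())
f=c["frame"].astype(int);print(f[198:236,284,0]);g=load("g0")["frame"].astype(int);print(g[198:236,284,0])
E
```

```text
22.26 d 57 True F shaft [-2.666  1.154 -1.71 ] M [ 0.084  0.251 -0.047] pos [-61.255  -0.127   0.218]
22.46 d 0 None F shaft [-2.218  1.319 -0.645] M [ 0.084  0.186 -0.062] pos [-61.329  -0.132   0.023]
17.422073587847002
[198 197 202 205 209 204 184 164 140 139 137 140 141 142 139 140 141 146
 145 149 159 169 180 189 195 196 198 194 194 190 189 184 177 180 179 175
 180 180]
[221 218 219 217 217 212 190 153 120 116 113 111 113 115 118 119 120 120
 123 131 138 138 145 167 185 199 200 204 207 207 207 207 208 210 209 208
 212 212]
```

View pics/l0.png

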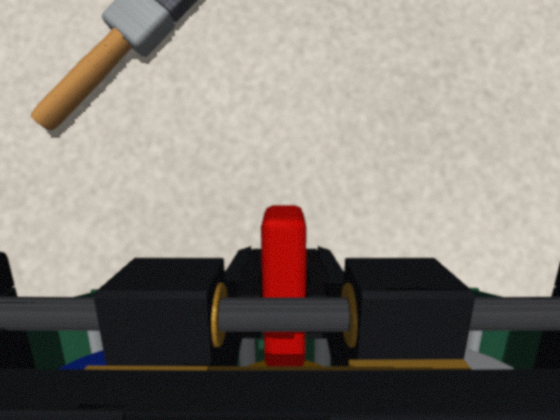

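```bash
python3 - <<'E'
from ins import *
p=np.array(r.current_ee_pos());q=r.current_ee_rot();n=shaftR(AX)[:,2]
r.move_l(list(p+n*2.5-AX*.5),q,feed=15);rep(0)
p2=p+np.array([0,0,12.]);r.move_l(list(p2),q,feed=30);r.hold(.1);rep(0)
p2=p+np.array([0,8,60.]);r.move_l(list(p2),q,feed=80);r.hold(.1);rep(0)
p2=p+np.array([0,20,170.]);r.move_l(list(p2),q,feed=150);r.hold(.2);rep(0)
print(r.current_gripper_width())
for nme in("scene","top"):cv2.imwrite(f"pics/m_{nme}.png",cams.read_camera(nme)["frame"][:,:,::-1])
c=snap(cams,"m0");print(c["frame"][198:236,284,0])
a=cv2.imread("pics/m_scene.png");cv2.imwrite("pics/m.png",cv2.resize(a[90:290,280:430],None,fx=3,fy=3,interpolation=3))
E
```

```text
22.82 d 0 None F shaft [ 0.507  0.078 -2.442] M [-0.026 -0.041  0.042] pos [-61.179  -0.934   1.956]
23.38 d 0 None F shaft [ 1.122 -0.021 -3.73 ] M [-0.078 -0.105 -0.013] pos [-65.391  -0.228  11.298]
24.24 d 0 None F shaft [ 0.941  0.304 -3.408] M [-0.063 -0.124 -0.042] pos [-88.986  -0.566  53.002]
25.33 d 0 None F shaft [ 1.396 -0.245 -3.903] M [-0.041 -0.11  -0.007] pos [-137.523   -0.369  151.556]
17.004676572992864
[215 214 213 216 212 209 198 175 152 148 144 148 148 149 152 148 150 151
 152 153 159 168 174 183 191 202 203 202 201 196 196 190 190 184 183 182
 183 182]
```

View pics/m_scene.png

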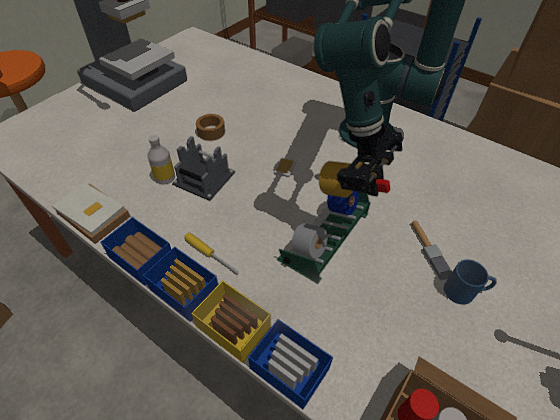

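View pics/m.png

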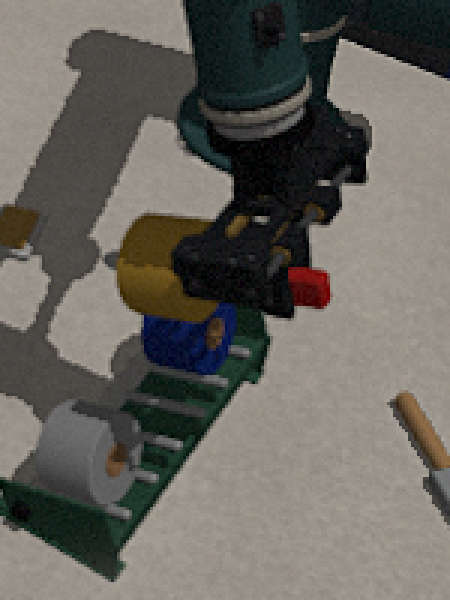

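```bash
cat > place.py <<'E'
from h import *
from rig import r,planner,cams
b=np.array([np.sin(.141),-np.cos(.141),0])
L=np.array([538.7,-223.0,112.])
def W(z): return T(shaftR(b),[L[0],L[1],z])
E
python3 - <<'E'
from place import *
p,q=ee_for(W(275),TES)
print(planner.ik(p,q))
# level first, up
cur=np.array(r.current_ee_pos());M=mat(r.current_ee_rot())
r.goto([float(cur[0])+10,200.,310.],quat(tilt(0,.08)))
print(r.current_time_s())
r.goto(p,q);r.hold(.3)
print(r.current_time_s(),r.current_force(),r.current_moment(),r.current_gripper_width())
C=tes_now(r,cams);print(C);np.save("C2.npy",C)
print(np.linalg.inv(W(275))@shaft_now(cams))
for nme in("scene","top"):cv2.imwrite(f"pics/n_{nme}.png",cams.read_camera(nme)["frame"][:,:,::-1])
c=snap(cams,"n0");print(c["frame"][198:236,284,0])
a=cv2.imread("pics/n_scene.png");cv2.imwrite("pics/n.png",cv2.resize(a[60:210,130:290],None,fx=4.5,fy=4,interpolation=3))
a=cv2.imread("pics/n_top.png");cv2.imwrite("pics/n2.png",cv2.resize(a[150:260,330:470],None,fx=5,fy=5,interpolation=3))
E
```

```text
[-0.432  0.082  1.783 -0.     1.276 -0.573]
25.9333
27.8 [ 0.66  -0.082 -3.981] [0.307 0.064 0.019] 17.110071279706652
[[ -1.     -0.     -0.     -1.357]
 [ -0.      1.     -0.     -1.888]
 [  0.     -0.     -1.    -19.017]
 [  0.      0.      0.      1.   ]]
[[ 1.    -0.001 -0.    -0.587]
 [ 0.001  1.    -0.     0.379]
 [ 0.     0.     1.     0.166]
 [ 0.     0.     0.     1.   ]]
[206 167 107  68  67  69  80 100 115 119 119 124 122 128 126 122 126 129
 132 131 138 150 160 174 192 200 206 212 212 214 214 215 218 216 219 219
 218 216]
```

View pics/n.png

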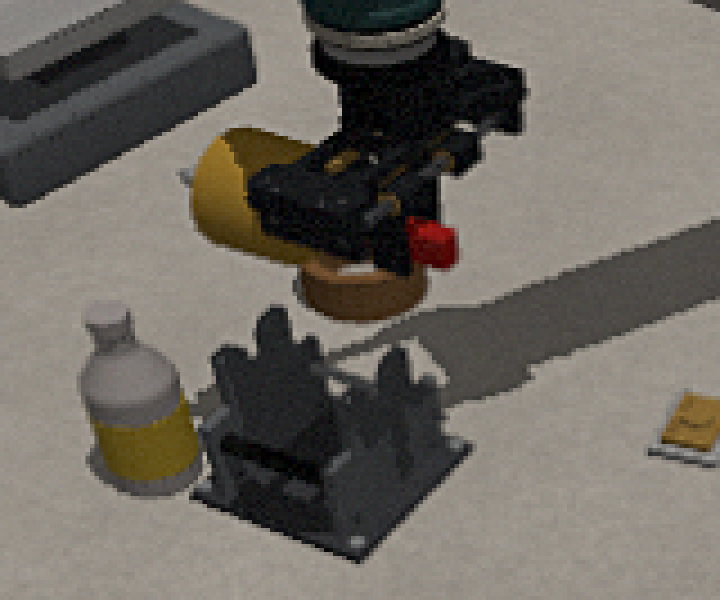

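View pics/n2.png

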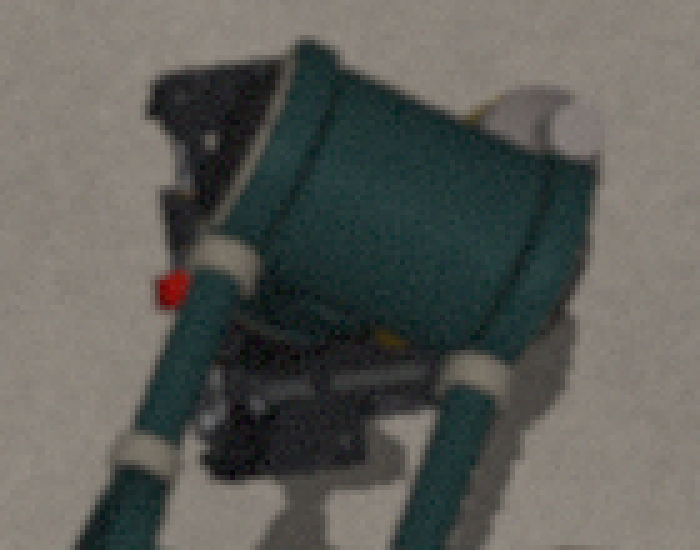

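```bash
python3 - <<'E'
from place import *
C=np.load("C2.npy")
p,q=ee_for(W(150),C);print(r.move_l(p,q,feed=80,f_stop=12));r.hold(.15)
print(np.linalg.inv(W(150))@shaft_now(cams)@[0,0,0,1],r.current_force(),r.current_moment())
p,q=ee_for(W(118),C);print(r.move_l(p,q,feed=40,f_stop=8));r.hold(.1)
print(r.current_time_s(),r.current_ee_pos(),p,r.current_force(),r.current_moment())
p,q=ee_for(W(111.5),C);print(r.move_l(p,q,feed=12,f_stop=5));r.hold(.1)
print(r.current_time_s(),r.current_ee_pos(),p,r.current_force(),r.current_moment())
for nme in("scene","top"):cv2.imwrite(f"pics/o_{nme}.png",cams.read_camera(nme)["frame"][:,:,::-1])
c=snap(cams,"o0")
a=cv2.imread("pics/o_scene.png");cv2.imwrite("pics/o.png",cv2.resize(a[110:210,130:270],None,fx=5,fy=5,interpolation=3))
E
```

```text
False
[0.172 0.263 0.52  1.   ] [ 0.374 -0.047 -4.822] [ 0.296  0.044 -0.   ]
False
31.0083 [ 540.727 -221.559   99.426] [540.3780745565151, -221.39089447198717, 98.98262709737513] [ 0.588  0.381 -4.855] [ 0.285  0.142 -0.023]
True
31.6667 [ 540.453 -221.453   92.55 ] [540.3780745565151, -221.39089447198717, 92.48262709737513] [-0.119 -0.022  4.973] [-0.315 -0.085 -0.021]
```

View pics/o.png

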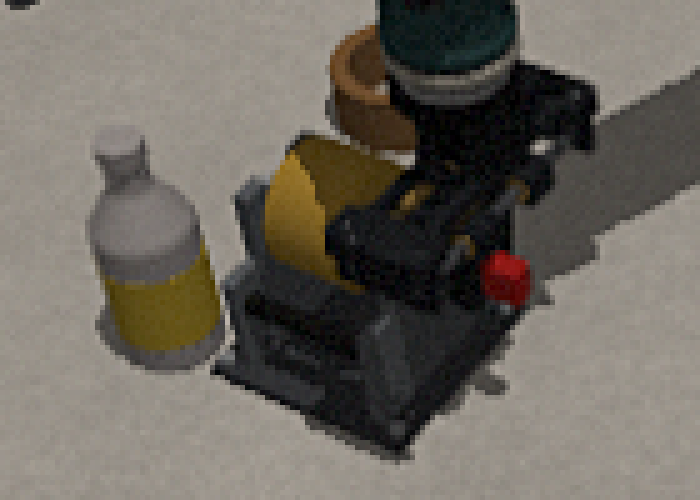

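View pics/o0.png

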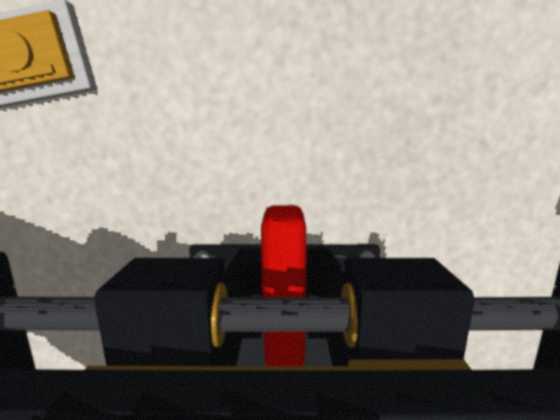

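```bash
python3 - <<'E'
from place import *
r.open_gripper();r.hold(.2)
p=r.current_ee_pos();print(r.current_time_s(),r.current_gripper_width(),r.current_force())
r.move_l([p[0],p[1],190.],feed=100)
H=np.array([538.7,-223,112.])
M=tilt(0.,.14);P=view_pose(H,M,(284,130),235);r.move_l([float(x) for x in P],quat(M),feed=150);r.hold(.2);snap(cams,"q0")
M2=tilt(.0,.14);P=np.array(P)+[0,110,120];r.goto([float(x) for x in P],quat(tilt(.35,.14)));r.hold(.2);snap(cams,"q1")
print(r.current_time_s())
for nme in("scene","top"):cv2.imwrite(f"pics/p_{nme}.png",cams.read_camera(nme)["frame"][:,:,::-1])
a=cv2.imread("pics/p_scene.png");cv2.imwrite("pics/p.png",cv2.resize(a[110:210,130:270],None,fx=5,fy=5,interpolation=3))
E
```

```text
33.1333 87.8663409788515 [-0.111  0.128 -0.121]
36.1167
```

View pics/p.png

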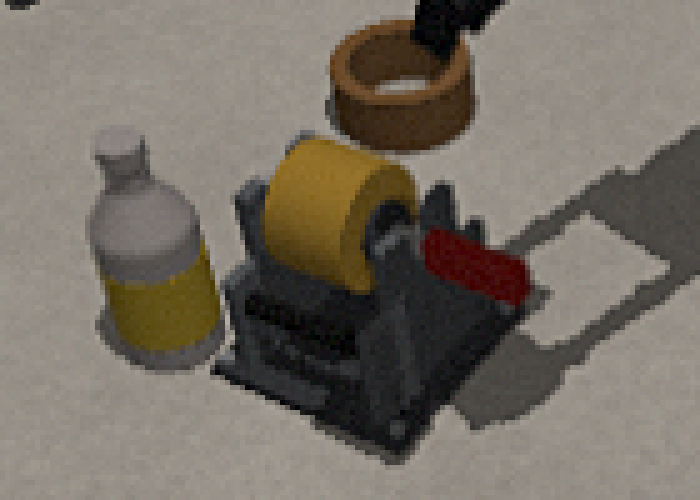

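View pics/q1.png

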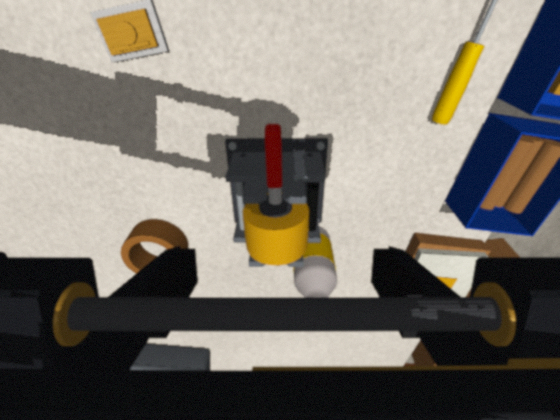

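View pics/q0.png

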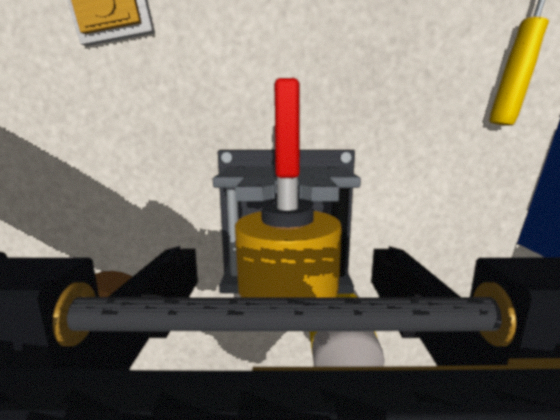

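View pics/p_top.png

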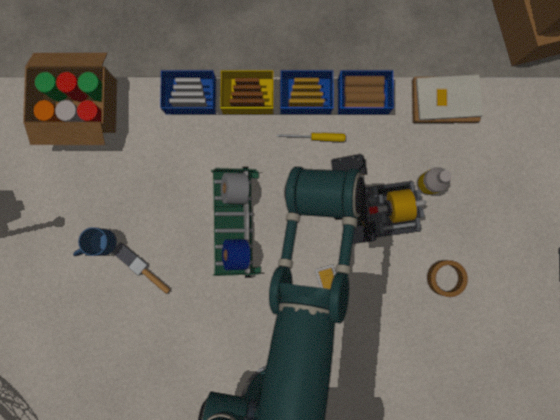

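```bash
python3 - <<'E'
from place import *
c=load("q0");f=c["frame"].astype(float);m=((f[...,0]>130)&(f[...,0]>2.2*f[...,1])).astype(np.uint8)
cn=max(cv2.findContours(m,cv2.RETR_EXTERNAL,cv2.CHAIN_APPROX_NONE)[0],key=cv2.contourArea)
rc=cv2.minAreaRect(cn);bx=cv2.boxPoints(rc);bx=bx[np.argsort(bx[:,1])]
A=plane(c,bx[:2].mean(0),126);B=plane(c,bx[2:].mean(0),126);print(A,B,(A+B)/2,np.arctan2((B-A)[0],-(B-A)[1]),np.linalg.norm(B-A))
b_=plane(c,(226.5,157),12),plane(c,(347,157.5),12);print(b_)
a=cv2.imread("pics/q0.png")[165:265,220:360];cv2.imwrite("pics/s.png",cv2.resize(a,None,fx=5,fy=5,interpolation=3))
# expected pixel of roll face top edge (gold face at shaft x 70, radius 42.5)
ax=(B-A)/np.linalg.norm(B-A);O=(A+B)/2-[0,0,14]
for x in (60,70,75,80):print(x,"axis top of flange",proj(c,O+ax*x+[0,0,21]),"roll top",proj(c,O+ax*x+[0,0,42.5]))
E
```

```text
[ 534.246 -189.245  126.   ] [ 543.762 -255.865  126.   ] [ 539.004 -222.555  126.   ] 0.14188276768867977 67.29540516599066
(array([ 479.898, -260.387,   12.   ]), array([ 608.406, -242.813,   12.   ]))
60 axis top of flange [[286.559 214.372]] roll top [[286.769 222.951]]
70 axis top of flange [[286.557 227.438]] roll top [[286.765 237.191]]
75 axis top of flange [[286.556 233.861]] roll top [[286.763 244.179]]
80 axis top of flange [[286.555 240.213]] roll top [[286.76  251.081]]
```

View pics/s.png

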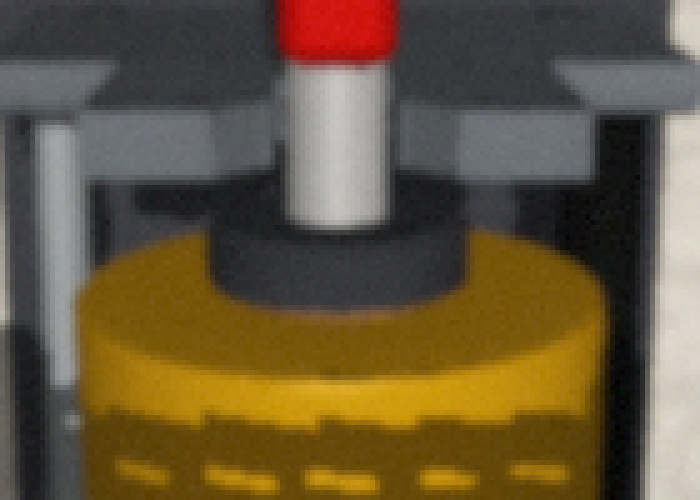

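```bash
python3 - <<'E'
from place import *
c=load("q0");f=c["frame"]
for u in (283,286,289,292):
    print(u);print([tuple(int(v) for v in f[y,u]) for y in range(208,246)])
E
```

```text
283
[(165, 162, 160), (147, 145, 142), (101, 101, 100), (54, 55, 56), (37, 37, 40), (44, 42, 44), (48, 48, 51), (50, 53, 56), (55, 56, 56), (53, 57, 58), (53, 54, 59), (57, 57, 61), (56, 58, 60), (56, 59, 61), (54, 55, 57), (52, 55, 59), (58, 58, 60), (61, 61, 64), (82, 71, 65), (111, 82, 62), (126, 91, 48), (127, 88, 36), (115, 82, 9), (115, 84, 11), (119, 86, 12), (115, 84, 7), (117, 85, 3), (123, 91, 14), (119, 86, 5), (123, 91, 8), (120, 88, 7), (130, 95, 12), (157, 117, 23), (200, 153, 32), (218, 170, 35), (217, 167, 30), (211, 161, 24), (208, 157, 17)]
286
[(188, 186, 183), (173, 170, 167), (122, 122, 120), (65, 66, 66), (39, 40, 41), (36, 39, 40), (46, 49, 52), (51, 52, 56), (55, 55, 60), (56, 56, 60), (58, 58, 64), (54, 59, 62), (53, 56, 61), (56, 55, 60), (52, 56, 60), (60, 60, 66), (57, 57, 63), (57, 56, 61), (72, 64, 61), (99, 77, 60), (119, 85, 47), (125, 90, 33), (118, 86, 17), (115, 81, 1), (117, 84, 12), (118, 86, 14), (121, 89, 13), (123, 88, 18), (117, 86, 6), (123, 88, 10), (118, 84, 10), (107, 80, 3), (133, 98, 17), (186, 143, 32), (214, 165, 33), (219, 169, 28), (
[... 460 characters left out ...]
22, 87, 6), (122, 86, 5), (121, 89, 11), (139, 104, 18), (182, 144, 31), (216, 169, 38), (221, 171, 32), (213, 162, 23), (211, 160, 20)]
292
[(163, 161, 157), (134, 131, 131), (85, 85, 85), (47, 48, 49), (35, 38, 38), (41, 45, 45), (50, 52, 55), (52, 53, 54), (51, 51, 56), (55, 59, 61), (55, 58, 60), (58, 60, 64), (54, 56, 57), (57, 60, 62), (53, 55, 61), (58, 60, 62), (56, 55, 59), (61, 58, 62), (85, 69, 63), (115, 87, 62), (125, 93, 51), (124, 88, 32), (117, 83, 10), (119, 86, 11), (118, 84, 4), (118, 83, 5), (119, 86, 8), (120, 88, 10), (121, 88, 12), (122, 89, 8), (124, 90, 10), (123, 90, 14), (144, 108, 21), (188, 146, 31), (215, 168, 34), (214, 164, 19), (211, 162, 19), (210, 160, 18)]
```

```bash
python3 - <<'E'
from place import *
c=load("q1");f=c["frame"]
a=cv2.imread("pics/q1.png")[115:275,215:335];cv2.imwrite("pics/t.png",cv2.resize(a,None,fx=5,fy=3.7,interpolation=3))
m=((f[...,0].astype(float)>90)&(f[...,0]>2.2*f[...,1].astype(float))).astype(np.uint8)
cn=max(cv2.findContours(m,cv2.RETR_EXTERNAL,cv2.CHAIN_APPROX_NONE)[0],key=cv2.contourArea)
print(cv2.minAreaRect(cn))
for u in (272,274,276,278):
    print(u);print([(y,)+tuple(int(v) for v in f[y,u]) for y in range(196,226)])
ax=np.array([np.sin(.1419),-np.cos(.1419),0]);O=np.array([539.0,-222.55,112])
for x in (-35,35,60,70,75):print(x,[proj(c,O+ax*x+[0,0,h])[0] for h in (14,21,15.3,42.5)])
s=cams.read_camera("scene");cv2.imwrite("pics/t2.png",cv2.resize(s["frame"][130:175,180:240,::-1],None,fx=12,fy=12,interpolation=cv2.INTER_NEAREST))
E
```

```text
((273.8150329589844, 155.38291931152344), (62.9980583190918, 14.968878746032715), 86.3086166381836)
272
[(196, 86, 85, 84), (197, 87, 86, 84), (198, 88, 88, 87), (199, 87, 87, 85), (200, 87, 88, 87), (201, 86, 86, 84), (202, 85, 83, 83), (203, 75, 75, 73), (204, 56, 59, 57), (205, 33, 37, 35), (206, 31, 28, 31), (207, 22, 26, 26), (208, 24, 28, 27), (209, 26, 26, 26), (210, 27, 26, 29), (211, 30, 30, 34), (212, 29, 29, 31), (213, 27, 26, 26), (214, 31, 30, 32), (215, 44, 40, 43), (216, 69, 58, 45), (217, 105, 77, 38), (218, 125, 91, 23), (219, 129, 94, 9), (220, 134, 97, 18), (221, 132, 95, 11), (222, 132, 95, 12), (223, 132, 97, 15), (224, 132, 96, 5), (225, 137, 98, 7)]
274
[(196, 91, 91, 88), (197, 94, 91, 90), (198, 89, 90, 90), (199, 87, 89, 86), (200, 89, 89, 87), (201, 90, 88, 86), (202, 88, 88, 88), (203, 82, 81, 81), (204, 66, 65, 66), (205, 44, 43, 45), (206, 27, 27, 29), (207, 27, 29, 30), (208, 20, 22, 24), (209, 26, 27, 27), (210, 29, 27, 28), (211, 23, 28, 27), (212, 29, 30, 34), (213, 25, 26, 28), (214, 36, 36, 40), (215, 50, 51, 53), (216, 69, 60, 49), (217, 99, 78, 4
[... 1184 characters left out ...]
5), (219, 131, 97, 13), (220, 129, 95, 9), (221, 130, 95, 14), (222, 132, 97, 9), (223, 132, 95, 3), (224, 136, 98, 10), (225, 134, 97, 6)]
-35 [array([272.325, 131.363]), array([272.088, 133.855]), array([272.282, 131.819]), array([271.303, 142.103])]
35 [array([273.906, 189.467]), array([273.72 , 192.611]), array([273.872, 190.043]), array([273.112, 202.924])]
60 [array([274.392, 207.267]), array([274.221, 210.562]), array([274.36 , 207.871]), array([273.663, 221.345])]
70 [array([274.576, 214.017]), array([274.411, 217.364]), array([274.546, 214.631]), array([273.871, 228.305])]
75 [array([274.666, 217.317]), array([274.504, 220.689]), array([274.637, 217.936]), array([273.972, 231.703])]
```

View pics/t2.png

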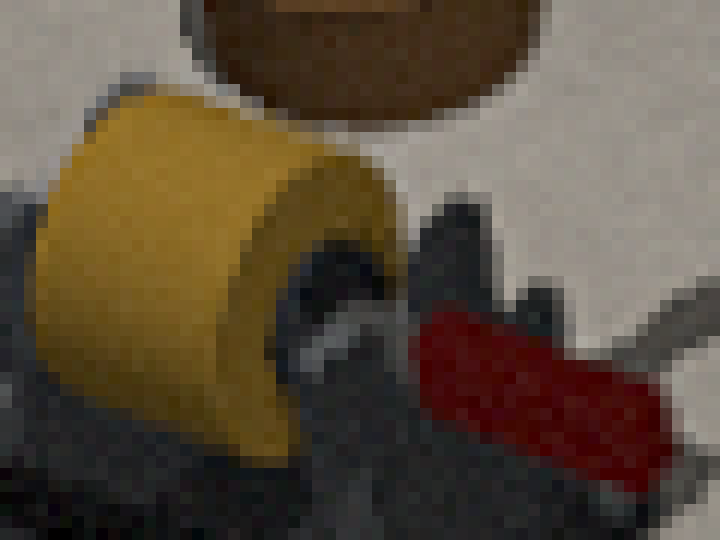

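View pics/t.png

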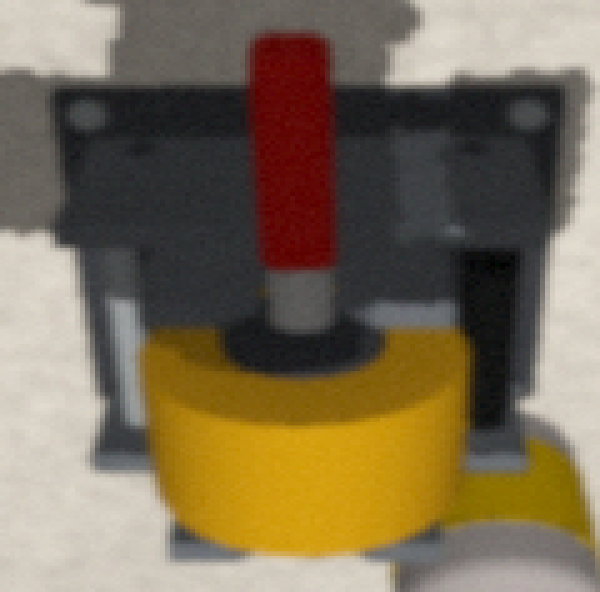

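```bash
python3 - <<'E'
from place import *
f=load("q0")["frame"]
for y in (216,218,220):
    print(y,[tuple(int(v) for v in f[y,u]) for u in range(257,268)]);print([tuple(int(v) for v in f[y,u]) for u in range(308,319)])
for u in (268,272,276,300,304): print(u,[tuple(int(v) for v in f[y,u]) for y in range(221,232)])
g=load("c0")["frame"];print([tuple(int(v) for v in g[y,368]) for y in range(130,140)])
E
```

```text
216 [(121, 87, 12), (117, 88, 12), (117, 85, 19), (99, 74, 14), (71, 54, 23), (45, 40, 34), (32, 33, 36), (35, 36, 36), (36, 41, 42), (37, 36, 40), (41, 41, 48)]
[(45, 45, 49), (42, 44, 47), (42, 45, 47), (45, 44, 47), (50, 46, 36), (81, 63, 31), (102, 72, 14), (115, 83, 12), (120, 84, 8), (118, 86, 5), (119, 84, 3)]
218 [(120, 86, 8), (119, 88, 9), (118, 84, 10), (106, 78, 9), (82, 60, 23), (48, 38, 28), (36, 36, 37), (35, 34, 36), (37, 37, 39), (40, 41, 44), (40, 41, 44)]
[(45, 43, 47), (45, 44, 47), (41, 42, 41), (40, 37, 41), (53, 46, 33), (77, 60, 26), (104, 79, 21), (116, 84, 12), (119, 85, 6), (117, 86, 9), (118, 84, 1)]
220 [(124, 88, 9), (120, 88, 10), (123, 87, 13), (113, 81, 14), (92, 68, 18), (67, 52, 30), (42, 38, 33), (38, 37, 36), (33, 36, 40), (39, 39, 42), (44, 48, 50)]
[(47, 46, 49), (39, 39, 42), (40, 40, 45), (43, 40, 38), (62, 47, 33), (88, 64, 21), (106, 78, 13), (120, 86, 15), (120, 87, 8), (119, 84, 6), (121, 89, 13)]
268 [(44, 44, 48), (44, 43, 47), (50, 49, 49), (63, 54, 44), (89, 68, 31), (111, 81, 20), (116, 82, 15), (115, 82, 4), (119, 84, 8), (118, 84, 4), (120, 87, 16)]
272 [(51, 49, 55), (43, 48, 53), (49, 49, 53), (50, 50, 52), (67, 56, 53), (90, 69, 43), (110, 79, 28), (117, 83, 14), (120, 83, 8), (121, 87, 11), (122, 88, 14)]
276 [(55, 56, 60), (55, 56, 58), (53, 52, 56), (53, 56, 58), (60, 60, 57), (77, 67, 52), (105, 79, 48), (117, 84, 30), (123, 89, 21), (121, 87, 11), (118, 85, 8)]
300 [(51, 54, 56), (50, 52, 55), (56, 52, 61), (56, 58, 60), (66, 58, 52), (86, 69, 45), (116, 83, 42), (119, 85, 24), (119, 87, 17), (121, 87, 12), (119, 86, 7)]
304 [(51, 50, 55), (48, 47, 50), (49, 46, 53), (60, 54, 52), (82, 63, 40), (103, 79, 29), (114, 81, 16), (117, 84, 13), (119, 86, 14), (118, 87, 12), (118, 87, 11)]
[(137, 101, 10), (139, 100, 15), (138, 101, 15), (138, 103, 23), (131, 94, 23), (121, 85, 39), (111, 78, 44), (107, 77, 44), (105, 74, 42), (103, 73, 46)]
```

```bash
python3 - <<'E'
from place import *
M=tilt(0.,.1419);ax=np.array([np.sin(.1419),-np.cos(.1419),0]);F=np.array([539.0,-222.55,112])+ax*70.5
P=view_pose(F,M,(300,132),235);print(P,planner.ik([float(x) for x in P],quat(M)))
r.goto([float(x) for x in P],quat(M));r.hold(.1);c=snap(cams,"u0");print(r.current_time_s())
a=c["frame"][60:200,230:370,::-1];cv2.imwrite("pics/u.png",cv2.resize(a,None,fx=4.2,fy=4.2,interpolation=3))
E
```

```text
[ 546.964 -358.657  209.389] [-0.618  0.244  1.684 -0.     1.214 -0.76 ]
37.3
```

View pics/u.png

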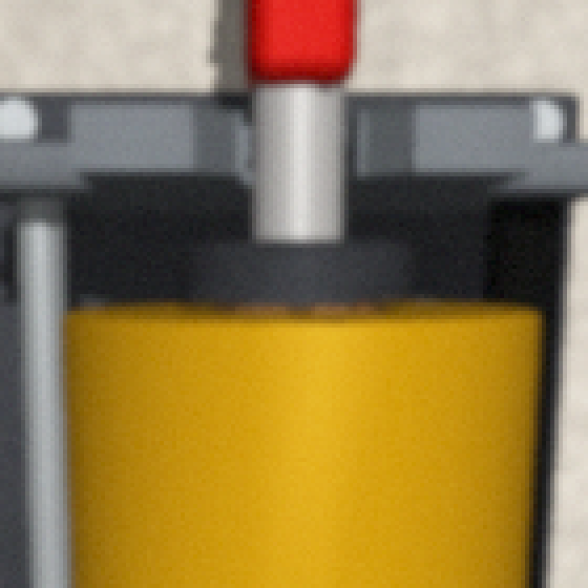

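```bash
python3 - <<'E'
from place import *
c=load("u0");f=c["frame"]
for u in (290,296,302,308,314,320):
    print(u,[(y,)+tuple(int(v) for v in f[y,u]) for y in range(114,140)][14:24], [int(f[y,u].sum()) for y in range(112,124)])
for u in (255,265,340,350):print(u,[(y,)+tuple(int(v) for v in f[y,u]) for y in range(128,139)])
ax=np.array([np.sin(.1419),-np.cos(.1419),0]);O=np.array([539.0,-222.55,112])
for x in (35,60,70,72,74):print(x,[(h,proj(c,O+ax*x+[0,0,h])[0].round(2)) for h in (14,21,42.5,41)])
print([proj(c,O+ax*70+np.array([np.cos(.1419),np.sin(.1419),0])*l+[0,0,20*0+np.sqrt(42.5**2-l*l)])[0] for l in (-35,-27,27,35)])
E
```

```text
290 [(128, 58, 58, 64), (129, 55, 53, 61), (130, 58, 56, 59), (131, 69, 65, 66), (132, 87, 71, 57), (133, 114, 83, 51), (134, 125, 90, 37), (135, 135, 98, 22), (136, 160, 118, 13), (137, 193, 143, 15)] [247, 257, 256, 249, 226, 195, 166, 154, 167, 163, 173, 165]
296 [(128, 62, 60, 66), (129, 60, 64, 69), (130, 67, 69, 74), (131, 71, 67, 69), (132, 91, 76, 62), (133, 120, 90, 51), (134, 130, 92, 35), (135, 147, 107, 28), (136, 173, 129, 22), (137, 203, 156, 23)] [516, 516, 516, 490, 443, 330, 211, 178, 179, 184, 191, 196]
302 [(128, 68, 69, 74), (129, 69, 69, 76), (130, 65, 70, 71), (131, 73, 72, 75), (132, 78, 68, 61), (133, 96, 75, 50), (134, 114, 81, 30), (135, 131, 95, 17), (136, 166, 124, 21), (137, 209, 161, 34)] [640, 637, 635, 621, 544, 417, 251, 211, 205, 212, 216, 212]
308 [(128, 62, 63, 66), (129, 66, 65, 69), (130, 68, 69, 71), (131, 76, 70, 69), (132, 98, 78, 63), (133, 124, 87, 52), (134, 141, 102, 48), (135, 136, 98, 24), (136, 166, 122, 25), (137, 205, 158, 31)] [499, 509, 506, 483, 427, 322, 221, 190, 208, 197, 189, 205]
314 [(128, 55, 58, 60), (129, 54, 56, 61), (130
[... 1420 characters left out ...]
.78])), (42.5, array([303.88,  71.18])), (41, array([303.72,  71.61]))]
60 [(14, array([300.75, 116.64])), (21, array([301.29, 116.3 ])), (42.5, array([303.19, 115.13])), (41, array([303.05, 115.22]))]
70 [(14, array([300.55, 131.35])), (21, array([301.08, 131.48])), (42.5, array([302.93, 131.93])), (41, array([302.78, 131.9 ]))]
72 [(14, array([300.51, 134.26])), (21, array([301.03, 134.48])), (42.5, array([302.87, 135.24])), (41, array([302.73, 135.18]))]
74 [(14, array([300.47, 137.15])), (21, array([300.99, 137.46])), (42.5, array([302.82, 138.53])), (41, array([302.68, 138.45]))]
[array([249.649, 131.5  ]), array([260.548, 131.678]), array([343.505, 131.8  ]), array([352.933, 131.65 ])]
```

```bash
cat > gap.py <<'E'
from place import *
from scipy.optimize import least_squares
ax=np.array([np.sin(.1419),-np.cos(.1419),0]);la=np.array([np.cos(.1419),np.sin(.1419),0]);up=np.array([0,0,1.])
O=np.array([539.0,-222.55,112])
c=load("q0");f=cv2.GaussianBlur(c["frame"],(0,0),.6).astype(float)
low=[];top=[];fl=[]
def cross(col,y0,y1,lev,up_=True):
    for y in range(y0,y1):
        a,b=col[y],col[y+1]
        if (a<lev<=b) : return y+(lev-a)/(b-a)
    return None
sat=f[...,0]-f[...,2]   # gold saturation
for u in list(range(239,260,2))+list(range(317,338,2)):
    v=cross(sat[:,u],203,232,55); 
    if v: low.append((u,v))
for u in range(250,328,3):
    v=cross(f[...,0][:,u],228,246,165)
    if v: top.append((u,v))
for u in range(280,296,2):
    v=cross(f[...,0][:,u],220,232,82)
    if v: fl.append((u,v))
low,top,fl=map(np.array,(low,top,fl));print(low.round(1).tolist());print(top.round(1).tolist());print(fl.round(1).tolist())
def res(p,pts,full=False):
    g,t,s,lx=p
    n=ax*np.cos(t)-up*np.sin(t)   # face normal; top leaning to tip: face point x grows with h
    e=up*np.cos(t)+ax*np.sin(t);P0=O+ax*(70+g)-up*s+la*lx
    out=[]
    for q in pts:
        o,v=ray(c,q);X=o+v*((P0-o)@n)/(v@n);d=X-P0;out.append(np.hypot(d@la,d@e)-42.5)
    return np.array(out)
# flange edge offset: circle r21 at x=70+dx
def fr(p):
    out=[]
    P0=O+ax*(70+p[0])
    for q in fl:
        o,v=ray(c,q);X=o+v*((P0-o)@ax)/(v@ax);d=X-P0;out.append(np.hypot(d@la,d@up)-21)
    return np.array(out)
k=least_squares(fr,[0.]);print("flange dx",k.x,k.fun.round(2))
for name,pts in (("both",np.r_[low,top]),):
    s=least_squares(lambda p:res(p,pts),[0,0,1,0],loss="soft_l1");print(name,"g,t,s,lx",s.x.round(3),"rms",res(s.x,pts).std().round(2),res(s.x,low).mean(),res(s.x,top).mean())
    for S in (0,1,1.5,2):
        q=least_squares(lambda p:res([p[0],p[1],S,p[2]],pts),[0,0,0]);print(S,q.x.round(3),np.sqrt((q.fun**2).mean()).round(2))
E
python3 gap.py
```

```text
[[239.0, 218.7], [241.0, 217.4], [243.0, 216.3], [245.0, 215.5], [247.0, 214.7], [249.0, 214.1], [251.0, 213.3], [253.0, 212.7], [255.0, 212.2], [257.0, 211.7], [259.0, 211.5], [317.0, 211.0], [319.0, 211.5], [321.0, 212.0], [323.0, 212.3], [325.0, 212.8], [327.0, 213.4], [329.0, 214.2], [331.0, 215.1], [333.0, 216.0], [335.0, 217.1], [337.0, 218.6]]
[[250.0, 237.1], [253.0, 237.7], [256.0, 238.2], [259.0, 238.7], [262.0, 239.1], [265.0, 239.5], [268.0, 239.6], [271.0, 240.0], [274.0, 240.3], [277.0, 240.3], [280.0, 240.2], [283.0, 240.2], [286.0, 240.6], [289.0, 240.6], [292.0, 240.5], [295.0, 240.0], [298.0, 239.9], [301.0, 239.8], [304.0, 239.9], [307.0, 239.5], [310.0, 238.8], [313.0, 238.4], [316.0, 237.8], [319.0, 237.3], [322.0, 236.6], [325.0, 235.8]]
[[280.0, 226.2], [282.0, 226.1], [284.0, 226.1], [286.0, 226.3], [288.0, 226.5], [290.0, 226.1], [292.0, 225.9], [294.0, 225.8]]
flange dx [-0.932] [ 0.43 -0.11 -0.28  0.27  0.6  -0.05 -0.48 -0.39]
both g,t,s,lx [2.805 0.009 2.092 1.49 ] rms 0.73 -0.023665580195413195 0.13660391257932367
0 [2.219 0.006 1.353] 0.72
1 [2.507 0.008 1.361] 0.72
1.5 [2.652 0.009 1.365] 0.72
2 [2.796 0.01  1.369] 0.73
```

```bash
python3 - <<'E'
from place import *
t=cams.read_camera("top")
ax=np.array([np.sin(.1419),-np.cos(.1419),0]);la=np.array([np.cos(.1419),np.sin(.1419),0]);O=np.array([539.0,-222.55,112])
B=plane(t,(445.8,175.8),165);print(B,"along",(B-O)@ax,"lat",(B-O)@la)
for z in (150,):
    p,q=ee_for(T(shaftR(b),[L[0],L[1],152]),np.load("C2.npy"));print(p,planner.ik(p,q), planner.ik([p[0]+2.1,p[1]-15,p[2]],q),r.current_time_s())
E
```

```text
[ 627.615 -426.131  165.   ] along 214.06690436591938 lat 58.933549496121266
[540.3780745565151, -221.39089447198717, 132.98262709737514] [-0.431  0.182  1.908 -0.     1.052 -0.573] [-0.453  0.196  1.891 -0.     1.054 -0.594] 37.35
```

```bash
python3 - <<'E'
from place import *
C=np.load("C2.npy");G,q=ee_for(W(111.6),C)
r.goto([G[0],G[1],185.],q)
r.move_l([G[0],G[1],93.],q,feed=110)
r.close(60)
print(r.current_time_s(),r.current_gripper_width(),r.current_force())
r.move_l([G[0],G[1],133.5],q,feed=60)
f0=np.array(r.current_force());print(r.current_time_s(),f0)
p=np.array([G[0],G[1],133.5])
s=r.move_l(list(map(float,p+b*22)),q,feed=22,f_stop=15)
e=np.array(r.current_ee_pos());print(s,r.current_time_s(),(e-p)@b,np.array(r.current_force())@b,r.current_force())
E
```

```text
40.0167 17.18983011205563 [-0.273  0.496 -1.07 ]
40.8417 [-0.315  0.128 -3.842]
True 41.5583 12.152766581619378 -0.4210669626460618 [-0.387  0.37  -3.554]
```

```bash
python3 - <<'E'
from place import *
C=np.load("C2.npy");G,q=ee_for(W(111.6),C);p=np.array([G[0],G[1],133.5])
e0=np.array(r.current_ee_pos())
s=r.move_l(list(map(float,p+b*20)),q,feed=12,f_stop=19)
f=np.array(r.current_force());e=np.array(r.current_ee_pos());print(s,r.current_time_s(),(e0-p)@b,(e-p)@b,f)
c=snap(cams,"v0");print(c["frame"][198:236,284,0])
s=cams.read_camera("scene");cv2.imwrite("pics/v.png",cv2.resize(s["frame"][115:185,165:250,::-1],None,fx=8,fy=8,interpolation=3))
E
```

```text
True 42.2583 12.152766581619378 12.092274282797714 [-0.835 -0.042 -4.509]
[225 222 222 220 219 219 203 169 132 120 116 122 121 120 125 128 124 124
 129 131 133 142 139 129 136 173 198 205 206 212 209 210 211 213 211 212
 213 213]
```

View pics/v.png

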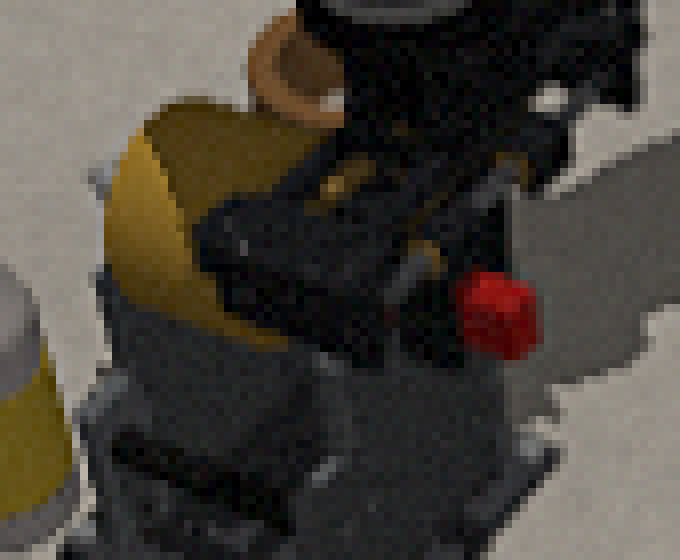

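```bash
python3 - <<'E'
from place import *
C=np.load("C2.npy");G,q=ee_for(W(111.6),C);p=np.array([G[0],G[1],133.5])
r.move_l(list(map(float,p)),q,feed=40)
r.hold(.1)
r.move_l([G[0],G[1],99.],q,feed=45)
s=r.move_l([G[0],G[1],92.3],q,feed=14,f_stop=5)
print(s,r.current_time_s(),r.current_ee_pos(),r.current_force())
r.open_gripper();print(r.current_time_s(),r.current_gripper_width())
r.move_l([G[0],G[1],190.],feed=150)
M=tilt(0.,.14);P=view_pose([538.7,-223,112],M,(284,130),235);r.goto([float(x) for x in P],quat(M));r.hold(.05);c=snap(cams,"w0")
print(r.current_time_s())
a=cv2.imread("pics/w0.png")[165:265,220:360];cv2.imwrite("pics/w.png",cv2.resize(a,None,fx=5,fy=5,interpolation=3))
f=c["frame"]
print([(y,)+tuple(int(v) for v in f[y,286]) for y in range(222,246)])
E
sed -e 's/load("q0")/load("w0")/' gap.py > gap2.py; python3 gap2.py | tail -7
```

```text
True 44.3417 [ 540.674 -221.563   92.678] [0.992 0.432 3.937]
45.4583 87.937824378842
46.75
[(222, 55, 58, 61), (223, 59, 59, 64), (224, 60, 60, 66), (225, 58, 58, 62), (226, 71, 66, 63), (227, 88, 71, 56), (228, 114, 86, 46), (229, 117, 85, 25), (230, 118, 85, 17), (231, 116, 82, 9), (232, 114, 82, 5), (233, 116, 85, 9), (234, 117, 85, 2), (235, 116, 85, 2), (236, 121, 87, 13), (237, 123, 90, 16), (238, 118, 84, 3), (239, 131, 97, 16), (240, 176, 132, 25), (241, 210, 162, 31), (242, 221, 172, 34), (243, 214, 164, 25), (244, 208, 155, 13), (245, 209, 159, 18)]
[[280.0, 226.4], [282.0, 226.6], [284.0, 226.5], [286.0, 226.6], [288.0, 226.9], [290.0, 226.9], [292.0, 226.9], [294.0, 226.3]]
flange dx [-0.504] [-0.18 -0.07 -0.47 -0.33  0.44  0.53  0.55 -0.48]
both g,t,s,lx [ 2.408 -0.002  0.898  0.926] rms 0.42 -0.04194440556481605 0.0456801382089498
0 [ 2.153 -0.004  0.9  ] 0.42
1 [ 2.44  -0.002  0.902] 0.42
1.5 [ 2.584 -0.001  0.903] 0.42
2 [ 2.727 -0.     0.904] 0.42
```

View pics/w.png

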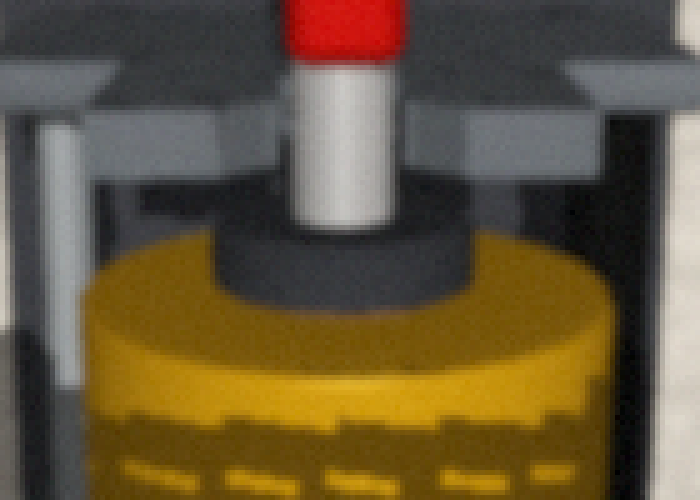

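```bash
python3 - <<'E'
from rig import r
r.sign_off();print(r.current_time_s())
E
```

```text
the job is handed in; nothing more can be done
the job is handed in; nothing more can be done
```

I loaded the gold roll onto the shaft, carried it to the stand, laid it in both slots with the handle on the same side, and handed in at about 47 s. One check did not agree with the others: whether the roll is fully home on the flange.

**Loading:** I pushed the shaft down the measured bore line with almost no side force. It stopped hard twice at the same place, on pushes limited to 15 N and 14 N of force change. The shaft did not slip in the grip.

**Placing:** The shaft came down at its original resting height. I let go with only about 5 N on the tool, so it was not dropped. In the last pictures the handle is on the same side as before. The other two rolls and the loose items looked unmoved, but I only checked that by eye.

**The check that disagreed:**
- After placing, the wrist pictures showed a thin line of brown core between the flange and the roll. I measured a gap of about 1 to 3.6 mm, depending on the view, against a 3 mm limit.
- I picked the shaft up again, pressed the roll's far end against the stand's far cheek and laid the shaft back. It stopped hard twice at the same place, on pushes limited to 15 N and 19 N.
- Afterwards the line was thinner, but the same picture method still read about 3 mm. I think that reading is too high because of edge blur, since both hard stops suggest the roll is home. I could not prove that within the camera calibration of about 2 mm.
- If the roll was not within 3 mm of the flange when it left the rack, steps 1 and 2 may not count.

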